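# Grip a jar with a stuck lid in the ratchet jar clamp

## Task

The lid of the hanging jar is stuck, so fix the jar in the jar clamp ready for opening: lift it by its steel loop up and off the twin hook, stand it upright on the clamp's wooden base between the two jaws and let go of it. Then swing the clamp's ratchet wrench back and forth until the sliding jaw holds the jar firmly against the V-shaped jaw (the wrench then only clicks over), and leave it so. Move the jaw only by means of the wrench, do not drop or tip the jar, and leave the other things where they are.

Things in the scene. Friction and masses are not known exactly. Their poses are not given: they have to be found in the camera images.
- jar_loop (a point): Grasp point between the two upright legs of the stiff loop fixed on the jar, on the jar's axis, 128 mm above its underside, 44 mm above its lid. Loop: upside-down U; upright legs are flat steel straps 7 mm thick, 18 mm wide, 43 mm over their outsides, 38 mm tall; level 7 mm bar on top, 12 mm above this point. y runs from leg to leg (close the fingers along y on the outsides); hook prongs pass through along x.
- jar_centre (a point): Centre of the jar, on its axis, 42 mm above its underside; z up its axis, other axes as jar_loop. Small glass jar with dark green lid, 62 x 68 mm, 84 mm tall without the loop, about 0.28 kg; hangs by its loop at the start. Held loosely or moved fast it swings about the loop's y: grip firmly, carry smoothly.
- stuck_jar: The same jar as a whole; origin at the centre of its underside, z up, axes as jar_loop.
- hook_stand: Fixed stand, wooden foot 130 x 120 x 12 mm. Steel post, 194 mm high, 58 mm along +x from the origin, carries two level 6 mm prongs, 12 mm apart, 185 mm above the table, reaching 36 mm past the origin to the stand's -x, tips turned up 12 mm. The loop bar lies across both above the origin (on the table). To free it, raise it 20 to 40 mm, then draw it 55 mm or more along -x.
- clamp: Jar clamp, fixed: light wooden base 124 (x) x 310 (y) x 20 mm; origin at the centre of its underside, z up. Green V-shaped fixed jaw at its +y end (apex at y = 98 mm, opens towards -y, top 73 mm above the table); sliding jaw facing it; ratchet wrench at its -y end, spindle at x = 0, y = -95 mm. A clamped jar's axis ends near x = 0, y = 60 mm.
- seat (a point): Point on top of the wooden base (20 mm above the table) between the open jaws, at x = 0, y = 44 mm of the clamp: where to set the middle of the jar's underside. A jar here has about 17 mm of space to the jaws on both sides. Axes as the clamp.
- jaw: Sliding green jaw with flat black rubber face, 104 mm wide, top 73 mm above the table. Origin: lower edge of the rubber face, at y = -8 mm of the clamp when fully open (every start). The wrench drives it along the clamp's +y, 18 mm per rad; after 34 to 42 mm it holds the jar. It keeps its place on return strokes.
- wrench (a joint): Wrench angle, rad, -0.5 to +0.5 (stops); 0: points to the clamp's -y. Increasing (anticlockwise from above) drives the jaw; decreasing slips, clicking. 24 teeth of 0.26 rad: up to one tooth is lost per stroke; 3 or 4 full strokes close the clamp. At the grip about 4 N drives, 1.5 N returns; it stays where left. With the jar held (about 20 N) it clicks over when driven too, at 5 to 9 N.
- wrench_grip (a point): Middle of the wrench's black rubber grip, on its axis, 62 mm above the table, 150 mm from the spindle. The grip is a level rod, 24 mm thick, 105 mm long along this point's y (y points to the spindle), free below. It can be pushed sideways with the fingers on either side of it.
- spindle (a point): Point on the wrench's vertical pivot axis, 62 mm above the table.
- green_mug: Bystander: green and white mug, 101 mm tall. Origin under it.
- soup_tin: Bystander: low tin with brown label, 75 mm across, 58 mm tall. Origin under it.
- dark_spice: Bystander: spice jar with black cap and dark label, 41 mm across, 105 mm tall. Origin under it.
- yellow_spice: Bystander: spice jar with yellow cap, 42 mm across, 96 mm tall. Origin under it.
Things that resemble listed ones, but are neither listed nor needed, are in the scene too. Leave any yellow look-alike of the stuck_jar alone.

How it is judged:
By the outcome, as a careful person would: the job done as asked, in the order asked, and still so for the second after the job is handed in, with the robot touching nothing.
It also fails if it takes over 72 s, if anything falls off the work surface, if the arm or the gripper's body presses on something with over 40 N, if the wrist force passes 120 N, or if a joint passes its speed limit or range.

## Robot

A 7-joint arm with a two-finger parallel gripper is mounted at the origin on the work surface; the furniture and walls round the work are solid. World frame = base frame: x ahead of the robot, y to its left, z up, the work surface at z = 0. Lengths are in m, angles in rad, forces in N, time in s.
With the tool pointing down it reaches from about 0.4 to 0.875 m from the base axis. Payload 19.3 kg.
Tool frame: the origin (TCP) lies on the centre line of the jaws, within the pads' length; the fingertips stand env.nose_length ahead of it and the grasp point (between the pads) lies 2 mm behind it (env.nose_length is the distance from the TCP to the fingertips, in m); z points along the fingers, x is the direction in which the jaws open and shut, and the axes are right-handed (so a half turn about z gives the same grasp; the last joint's range is limited). The gripper opens to 85 mm and grips with 20 to 120 N. Pads are 22 mm wide; open, the fingers measure 114 mm over their backs; the gripper's body (76 mm by 85 mm) begins 54 mm behind the grasp point. The pads swing forward as they close: fully open they stand 13 mm farther back than shut.
Start: joints at [-1.249, 0.521, -0.036, 1.599, 0.021, 1.021, -0.113], TCP at [0.239, 0.578, 0.248] pointing down, gripper open.
Joint ranges: [-2.91, 2.91], [-0.3, 2.13], [-1.5, 1.42], [0.17, 2.43], [-1.26, 4.41], [0.16, 1.93], [-2.52, 2.52]. Speed limits (rad/s): [1.89, 1.89, 2.39, 2.39, 3.01, 3.01, 3.01].

## Interface

Orientations are given as a unit quaternion [w, x, y, z].
In Python, from plant import env, capture, camera_info, job gives the robot as it stands.
- The arm moves only by the tool servo_tool, never from a script. Its argument "deltas" is a list of rows, each a list of 7 numbers: the shift along the tool's x, y, z in cm, then the turn, a rotation vector about the tool's x, y, z in degrees, then the gripper's target within -1 to 1 (fully open at 1, half-way at 0, shut at -1). In form: [[dx, dy, dz, rx, ry, rz, claw], ...]. A call has 1 to 10 rows; each row shifts and turns the commanded pose from where the row before left it, along the tool's axes as they then stand; what a row does not reach is not made up. A row lasts 1/10 s, in which the tool goes at most 50 mm and 8.59 degrees, less where a joint would pass 70% of its speed; a pose out of reach is approached as far as the arm can. A call with a gripper value outside its range is refused whole. The fingers move at their own pace and stop on an object; "newtons" is the grip in N (left out, the last holds). Time passes only in rows, so rows that do not move let the fingers close. It gives the time, the measured TCP pose, the force and the opening at its end, in the units of the state.
- env.observe(): the state, without advancing time (a new reading comes with each control period).
- capture(name): name is "side" or "top" or "wrist"; returns the picture (420x560x3 uint8, red, green, blue); there is no depth.
- camera_info(name): a dict with "fx", "fy", "cx", "cy" (pixels), "k1" (the pictures are not rectified: a ray, as slopes to the right and down, at radius r is drawn at 1 + k1 r^2 times it, then the intrinsics apply), "rvec" (rotation vector, rad) and "tvec" (3), from world to camera coordinates, as OpenCV has them. Camera axes: x right, y down, z forward; pixel columns grow to the right and rows downward; lengths in m; the calibration is good to about 2 mm. A picture is of the moment at which its call begins: read the wrist's pose just before it. camera_info takes no time and is no camera call; for the wrist camera it gives the pose at the moment of the call.
- job.hand_in(): hands the job in, once; it reports no verdict.
The state is a dict: "time": time; "joint_pos": joint angles; "qd": joint speeds; "effort": joint torques, N m; "ee_pos": TCP position; "eef_rot": TCP orientation; "ft_force": force on the tool from outside, world axes, zero at the start; "ft_torque": the same for the moment, N m; "width": opening from 0.0 (shut) to 1.0 (fully open).
Only numpy, scipy, OpenCV 4.12 (cv2) and the standard library are available. Lean on these libraries where they do the work, as an engineer would, in place of code of your own. Each camera call takes 0.05 s, during which the arm holds its last target.

## Working session

There is one attempt and no reset: what is moved stays moved. The work goes in short steps, Python scripts to look and compute and a tool call to move; the robot and the scene stay as the last step left them, time stands still between calls to the robot, and variables do not carry over. Pictures are saved under pics/ and viewed, and the job is handed in when it is done.

Besides the shell and the picture viewer there is one more tool, called after "Request:" in YAML: its name, and indented under it one key for each argument. servo_tool: Moves the arm, as the interface text tells. Its arguments: {"type":"object","properties":{"deltas":{"type":"array"},"newtons":{"type":"number"}},"required":["deltas"]}

```bash
ls; mkdir -p pics
python3 - <<'E'
from plant import env, capture, camera_info, job
import cv2
s=env.observe()
print({k:(v if not hasattr(v,'round') else v) for k,v in s.items()}, env.nose_length)
for n in ["side","top","wrist"]:
    print(n,camera_info(n))
    cv2.imwrite(f"pics/{n}0.png",capture(n)[:,:,::-1])
E
```

```text
pics
{'time': 0.0, 'joint_pos': array([-1.24914432,  0.52201495, -0.0363454 ,  1.60000286,  0.02118062,
        1.02108623, -0.11281279]), 'qd': array([ 3.21533126e-04,  2.59882514e-05, -5.21147218e-04, -1.77031038e-03,
       -8.76735061e-04,  3.83067448e-04,  4.62949636e-04]), 'effort': array([ 1.21269454e-04, -9.27066922e+01,  1.97986789e+00, -3.69946146e+01,
        1.77979062e-02,  7.83063238e-03,  7.63193430e-05]), 'ee_pos': array([0.23858576, 0.57732803, 0.24772676]), 'eef_rot': array([ 3.35711261e-04,  8.31238934e-01,  5.55915027e-01, -4.52817273e-04]), 'ft_force': array([ 0.12747248, -0.2213989 , -0.24255302]), 'ft_torque': array([-0.0328655 , -0.02271739, -0.02627302]), 'width': 0.9987162059611929} 0.017
side {'fx': 457.062614997194, 'fy': 457.062614997194, 'cx': 271.90643702052796, 'cy': 213.14456728560455, 'k1': -0.04706397533316285, 'rvec': array([ 0.63714345, -2.45185504,  1.37992915]), 'tvec': array([0.34345329, 0.21644503, 1.61185576])}
top {'fx': 404.37862047185206, 'fy': 404.37862047185206, 'cx': 277.59114313783226, 'cy': 206.9063947627496, 'k1': -0.008564885168272725, 'rvec': array([ 2.18117809, -2.1476938 ,  0.12115219]), 'tvec': array([-0.01831148,  0.39721014,  1.50418346])}
wrist {'fx': 372.47666874465926, 'fy': 372.47666874465926, 'cx': 285.38438114201847, 'cy': 208.46298800993847, 'k1': -0.06900653407761437, 'rvec': array([-2.4036068 , -1.60658165, -0.23369613]), 'tvec': array([-0.62482494, -0.03699468,  0.37816714])}
```

View pics/side0.png

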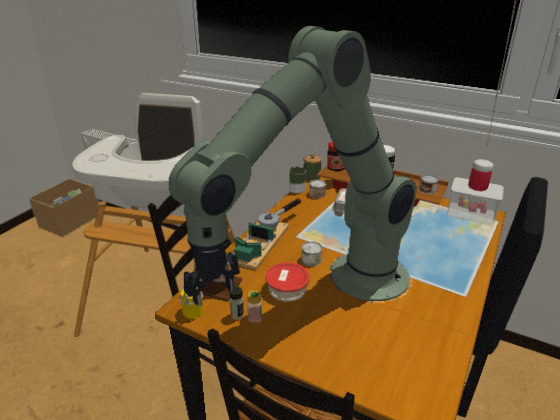

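View pics/top0.png

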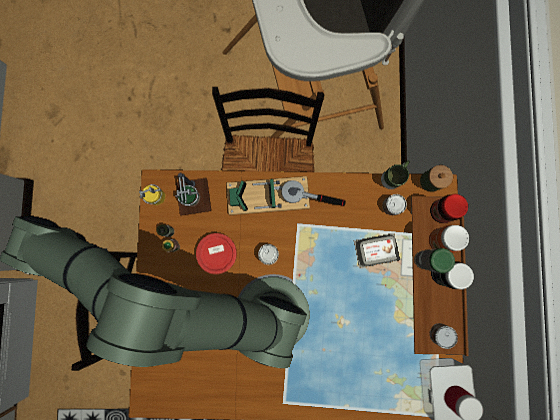

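View pics/wrist0.png

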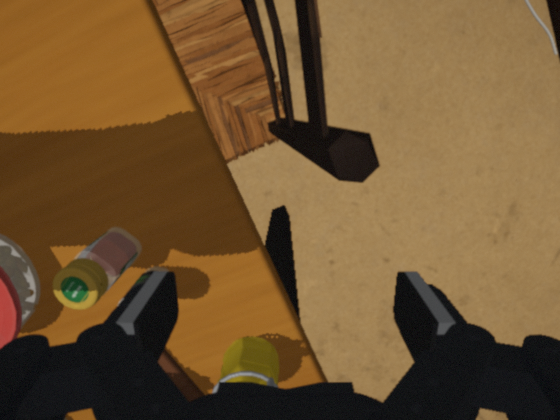

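The top view shows the clamp at about (268,195), with its V-jaw at the left end (236,195) and the wrench to the right (330,200). The hook stand with the green jar is at about (190,193). The yellow look-alike is at (151,194). I'll build the helpers and zoom in.

```bash
cat > h.py <<'E'
import numpy as np, cv2
from plant import env, capture, camera_info, job
from scipy.spatial.transform import Rotation as R
def cam(n):
    c=camera_info(n); c['R']=R.from_rotvec(c['rvec']).as_matrix(); c['C']=-c['R'].T@c['tvec']; return c
def K(c): return np.array([[c['fx'],0,c['cx']],[0,c['fy'],c['cy']],[0,0,1.]]), np.array([c['k1'],0,0,0.])
def ray(c,uv):
    k,d=K(c); p=cv2.undistortPoints(np.array(uv,float).reshape(1,1,2),k,d)[0,0]
    v=c['R'].T@np.array([p[0],p[1],1]); return c['C'],v/np.linalg.norm(v)
def plane(c,uv,z):
    C,v=ray(c,uv); return C+v*(z-C[2])/v[2]
def proj(c,P):
    k,d=K(c); return cv2.projectPoints(np.array(P,float).reshape(-1,1,3),c['rvec'],c['tvec'],k,d)[0][:,0]
def tri(l):
    A=np.zeros((3,3));b=np.zeros(3)
    for c,uv in l:
        C,v=ray(c,uv);M=np.eye(3)-np.outer(v,v);A+=M;b+=M@C
    return np.linalg.solve(A,b)
def crop(img,x0,y0,w,h,s,name):
    cv2.imwrite(name,cv2.resize(img[y0:y0+h,x0:x0+w],None,fx=s,fy=s,interpolation=cv2.INTER_CUBIC))
E
python3 - <<'E'
from h import *
c=cam('top'); print(c['C'],cam('side')['C'])
for uv in [(268,195),(190,193),(151,194),(345,203),(236,195)]: print(uv,plane(c,uv,0.05).round(3))
t=cv2.imread('pics/top0.png');s=cv2.imread('pics/side0.png')
crop(t,135,165,220,100,3.6,'pics/t0c.png')
crop(s,160,170,200,160,4,'pics/s0c.png')
E
```

```text
[ 0.228106   -0.01247821  1.53899027] [-0.33017097  1.26905905  1.02145184]
(268, 195) [0.438 0.024 0.05 ]
(190, 193) [0.441 0.314 0.05 ]
(151, 194) [0.435 0.459 0.05 ]
(345, 203) [ 0.413 -0.262  0.05 ]
(236, 195) [0.436 0.143 0.05 ]
```

```bash
ls pics
```

```text
s0c.png
side0.png
t0c.png
top0.png
wrist0.png
```

View pics/t0c.png

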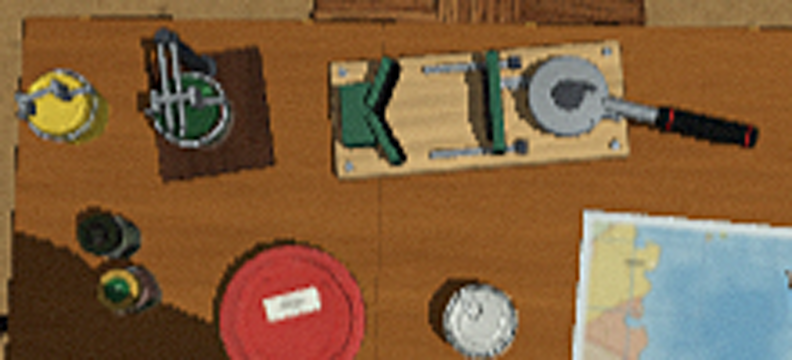

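View pics/s0c.png

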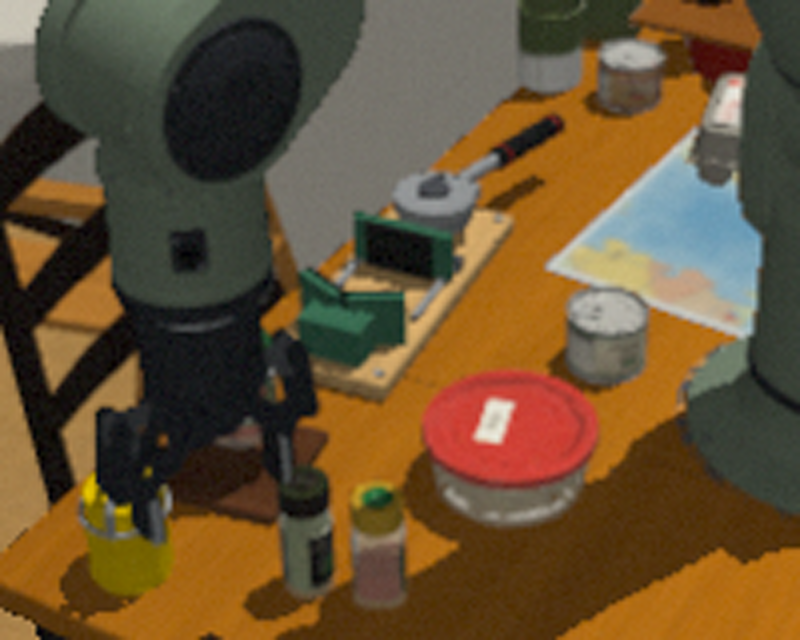

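Run:
```python
from h import *
c=cam('top')
def o(x,y): return ((x+.5)/3.6-.5+135,(y+.5)/3.6-.5+165)
P=[plane(c,o(*p),.02) for p in [(331,62),(620,42),(628,156),(340,178)]]
P=np.array(P);print(P.round(4), P.mean(0), np.linalg.norm(np.diff(P,axis=0),axis=1))
d=(P[0]+P[3]-P[1]-P[2]); print('clamp y dir ang', np.degrees(np.arctan2(d[1],d[0])))
F=np.array([plane(c,o(*p),.012) for p in [(258,46),(274,163),(165,182)]]);print('foot',F.round(4),np.linalg.norm(np.diff(F,axis=0),axis=1))
d=F[0]-F[1];print('stand x ang',np.degrees(np.arctan2(d[1],d[0])), 'centre',(F[0]+F[2])/2)
for n,p in dict(barL=(150,105),barR=(216,98)).items(): print(n,plane(c,o(*p),.19).round(4))
print('grip', [plane(c,o(*p),.062).round(4) for p in [(662,117),(755,137),(708,127)]])
print('hub',plane(c,o(567,95),.07))
for n,p in dict(yl=(60,105),dark=(105,230),yel=(122,289)).items(): print(n,plane(c,o(*p),.1).round(4))
```

```text
[[ 0.4906  0.1834  0.02  ]
 [ 0.5168 -0.1219  0.02  ]
 [ 0.3955 -0.1312  0.02  ]
 [ 0.3676  0.1704  0.02  ]] [0.44261084 0.025154   0.02      ] [0.30648632 0.1216739  0.30288085]
clamp y dir ang 95.09509566623434
foot [[0.508  0.2626 0.012 ]
 [0.3831 0.2414 0.012 ]
 [0.3612 0.3555 0.012 ]] [0.12665615 0.11622325]
stand x ang 9.663566876688893 centre [0.43461113 0.3090857  0.012     ]
barL [0.4178 0.3297 0.19  ]
barR [0.4254 0.2682 0.19  ]
grip [array([ 0.4316, -0.1625,  0.062 ]), array([ 0.4124, -0.2577,  0.062 ]), array([ 0.422 , -0.2096,  0.062 ])]
hub [ 0.45158698 -0.06468007  0.07      ]
yl [0.4291 0.4425 0.1   ]
dark [0.305  0.3917 0.1   ]
yel [0.2472 0.3723 0.1   ]
```

```bash
cat >> h.py <<'E'
def toolpose():
    s=env.observe(); q=s['eef_rot']; return s['ee_pos'],R.from_quat([q[1],q[2],q[3],q[0]]).as_matrix()
def togo(target,xang=None):
    "shift in tool axes (cm) from current measured pose, turn about z deg for tool x at world angle xang"
    p,M=toolpose(); d=M.T@(np.array(target)-p)*100
    a=np.degrees(np.arctan2(M[1,0],M[0,0]))
    t=None if xang is None else -((xang-a+180)%360-180)
    return d.round(2),'xang',round(a,2),'turn',t,'zaxis',M[:,2].round(4)
E
python3 - <<'E'
from h import *
c=cam('wrist');p,M=toolpose()
print('cam in tool',M.T@(c['C']-p), 'axes in tool',(M.T@c['R'].T).round(2))
print(togo([.36,.295,.34],100))
t=cv2.imread('pics/top0.png')
crop(t,165,165,60,60,10,'pics/t0d.png')
E
```

```text
cam in tool [ 0.00026713 -0.07226074 -0.12476769] axes in tool [[ 1.   -0.    0.  ]
 [ 0.    0.96  0.29]
 [-0.   -0.29  0.96]]
(array([-21.47,  22.  ,  -9.19]), 'xang', np.float64(67.55), 'turn', np.float64(-32.449470450190915), 'zaxis', array([-2.e-04, -8.e-04, -1.e+00]))
```

View pics/t0d.png

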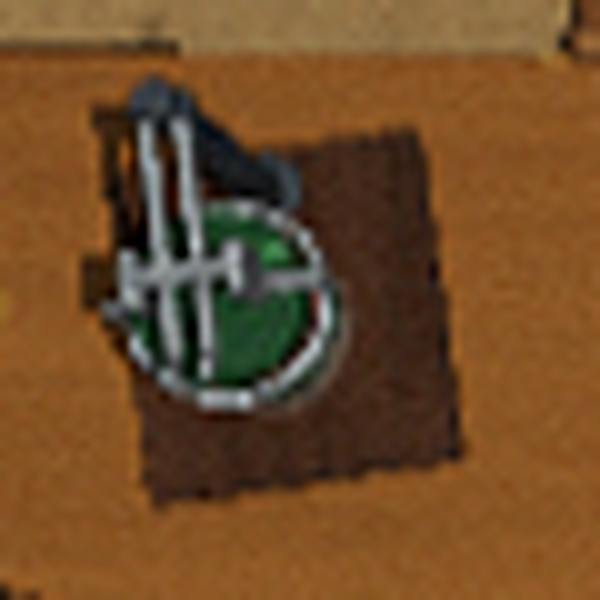

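The bar ends in the top view are at about (178,193) and (189,191), with the prongs running up-left to the post at (181,175). I'll move to a viewing pose on the stand's -x side.

Request:
servo_tool:
  deltas:
    - [-1.3, 1.4, -1.2, 0, 0, 0, 1]
    - [-2.7, 2.7, -1.2, 0, 0, 0, 1]
    - [-2.9, 3, -1.2, 0, 0, 0, 1]
    - [-2.9, 3, -1.2, 0, 0, 0, 1]
    - [-2.9, 3, -1.2, 0, 0, 0, 1]
    - [-2.9, 3, -1.2, 0, 0, 0, 1]
    - [-2.9, 3, -1.2, 0, 0, 0, 1]
    - [-2.0, 2, -0.8, 0, 0, 0, 1]
    - [-1, 0.9, 0, 0, 0, -6, 1]
    - [0, 0, 0, 0, 0, -6.5, 1]

```text
time: 1.15
ee_pos: [0.3607, 0.293, 0.3407]
eef_rot: [0.0, 0.765, 0.644, 0.0]
ft_force: [-0.9, 0.8, 0.6]
width: 0.998
```

Request:
servo_tool:
  deltas:
    - [0, 0, 0, 0, 0, -7, 1]
    - [0, 0, 0, 0, 0, -7, 1]
    - [0, 0, 0, 0, 0, -6, 1]
    - [0, 0, 0, 0, 0, 0, 1]
    - [0, 0, 0, 0, 0, 0, 1]

```text
time: 1.65
ee_pos: [0.3599, 0.2948, 0.3403]
eef_rot: [0.0, 0.644, 0.765, -0.0]
ft_force: [-0.2, 0.1, -0.1]
width: 1.002
```

Run:
```python
from h import *
print(togo([.36,.295,.34],100))
w=capture('wrist')[:,:,::-1]; cv2.imwrite('pics/w1.png',w)
s=capture('side')[:,:,::-1]; cv2.imwrite('pics/s1.png',s)
t=capture('top')[:,:,::-1]; cv2.imwrite('pics/t1.png',t)
import pickle; pickle.dump(dict(w=cam('wrist')),open('c1.pkl','wb'))
crop(s,160,170,200,160,4,'pics/s1c.png')
```

```text
(array([0.02, 0.01, 0.03]), 'xang', np.float64(99.85), 'turn', np.float64(-0.14615909709846164), 'zaxis', array([-1.e-04, -1.e-04, -1.e+00]))
```

View pics/w1.png

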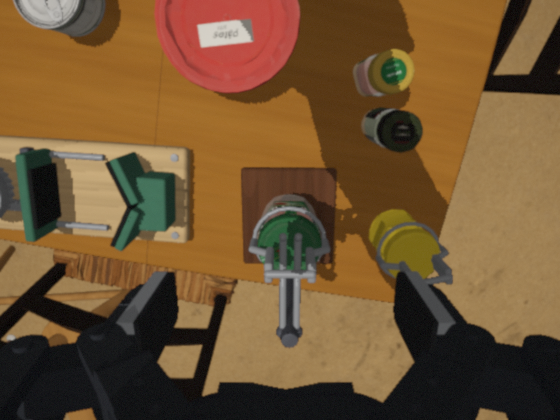

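View pics/s1c.png

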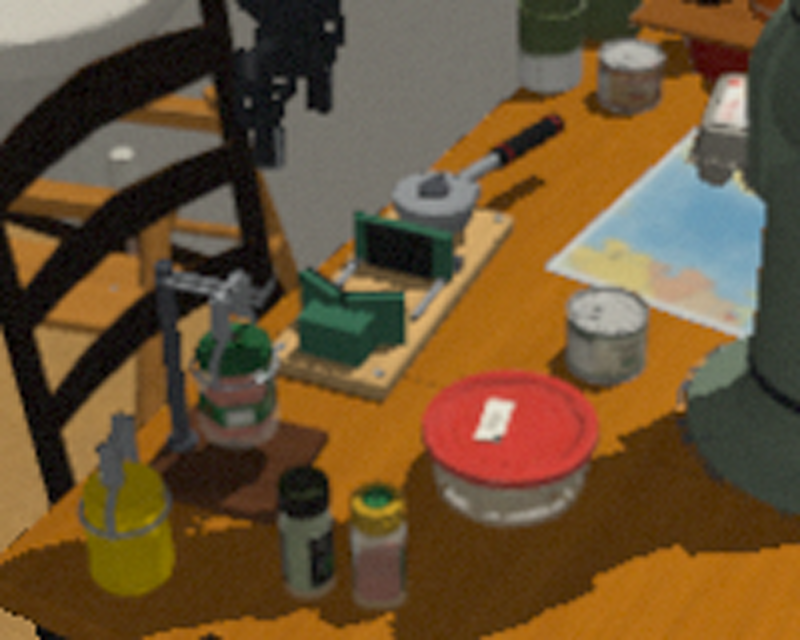

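The wrist view shows the stand foot at (288,215), the loop bar at about (290,268), the prong tips at (283–297,238) and the post at (290,335). The stand sits almost square to the tool. The side view shows the jar hanging upright.

```bash
python3 - <<'E'
from h import *
w=cv2.imread('pics/w1.png')
crop(w,230,160,120,190,4,'pics/w1c.png')
crop(w,0,130,200,130,4,'pics/w1d.png')
E
python3 -c "
import cv2;a=cv2.imread('pics/w1c.png');print(a.shape);cv2.imwrite('pics/w1c.png',a[100:700])"
```

```text
(760, 480, 3)
```

View pics/w1c.png

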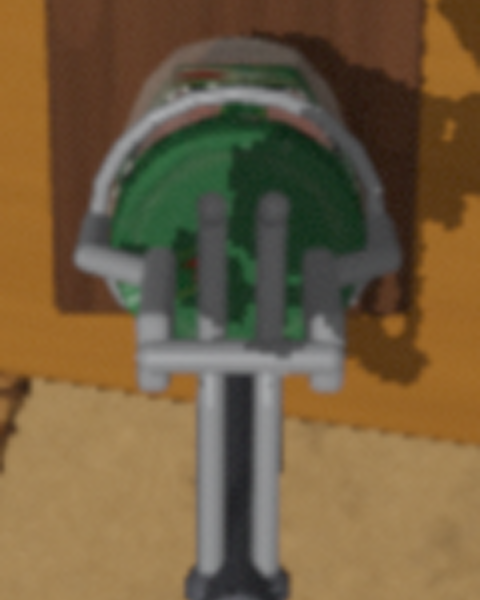

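View pics/w1d.png

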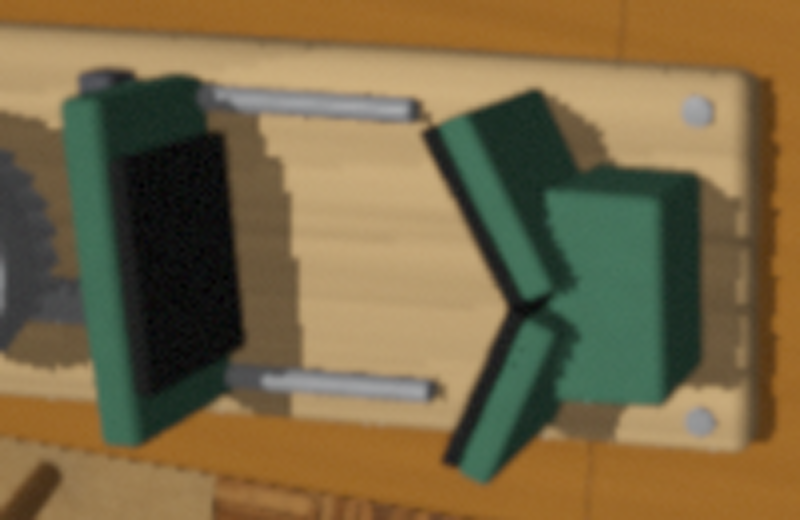

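Run:
```python
from h import *; import pickle
w=pickle.load(open('c1.pkl','rb'))['w'];t=cam('top');s=cam('side')
f=lambda x,y:(230+(x+.5)/4-.5,160+(y+100.5)/4-.5)
for n,p in dict(barL=(138,357),barR=(342,357),mid=(240,357)).items(): print(n,plane(w,f(*p),.1915).round(4))
a,b=plane(w,f(138,357),.1915),plane(w,f(342,357),.1915);print(np.linalg.norm(a-b),np.degrees(np.arctan2(*(b-a)[[1,0]])))
o=lambda x,y:((x+.5)/10-.5+165,(y+.5)/10-.5+165)
print('top',plane(t,o(185,270),.1915).round(4)); print('tri',tri([(w,f(240,357)),(t,o(185,270))]).round(4))
# prong directions
for n,(p,q) in dict(A=((208,380),(208,560)),B=((265,380),(263,560))).items():
    a,b=plane(w,f(*p),.185),plane(w,f(*q),.185);print(n,a.round(4),b.round(4),np.degrees(np.arctan2(*(b-a)[[1,0]])))
print('foot', [plane(w,f(*p),.012).round(4) for p in [(60,312),(405,312)]], [plane(w,((x+.5)),.012) for x in []])
g=lambda x,y:((x+.5)/4-.5,130+(y+.5)/4-.5)
A,B,C=[plane(w,g(*p),.02) for p in [(752,72),(748,447),(0,28)]]
print('clamp corners',A.round(4),B.round(4),C.round(4),np.linalg.norm(A-B),'xdir',np.degrees(np.arctan2(*(B-A)[[1,0]])),'ydir',np.degrees(np.arctan2(*(A-C)[[1,0]])))
print('V',[plane(w,g(*p),.073).round(4) for p in [(428,132),(517,303),(447,462)]])
print('jawtop',[plane(w,g(*p),.073).round(4) for p in [(100,95),(132,443)]])
```

```text
barL [0.4267 0.289  0.1915]
barR [0.4196 0.3298 0.1915]
mid [0.4231 0.3094 0.1915]
0.04135868211973479 99.86023009604695
top [0.4256 0.3069 0.1915]
tri [0.4272 0.3097 0.1825]
A [0.4327 0.3044 0.185 ] [0.4757 0.3118 0.185 ] 9.710763477265017
B [0.4306 0.3161 0.185 ] [0.4737 0.3236 0.185 ] 9.837592812899432
foot [array([0.5053, 0.2653, 0.012 ]), array([0.4856, 0.3784, 0.012 ])] []
clamp corners [0.3648 0.1771 0.02  ] [0.485  0.1877 0.02  ] [ 0.389  -0.0579  0.02  ] 0.12061690203885704 xdir 5.03888956770696 ydir 95.86644245494452
V [array([0.3863, 0.1041, 0.073 ]), array([0.4303, 0.131 , 0.073 ]), array([0.4817, 0.113 , 0.073 ])]
jawtop [array([0.391 , 0.0115, 0.073 ]), array([0.493 , 0.0184, 0.073 ])]
```

Run:
```python
from h import *
print(togo([.424,.309,.25],99.8))
```

```text
(array([0.28, 6.56, 9.03]), 'xang', np.float64(99.93), 'turn', np.float64(0.1314689939559912), 'zaxis', array([-0.e+00, -1.e-04, -1.e+00]))
```

Request:
servo_tool:
  deltas:
    - [0.1, 1.2, 1.5, 0, 0, 0, 1]
    - [0.1, 2, 2, 0, 0, 0, 1]
    - [0.1, 2, 2.5, 0, 0, 0, 1]
    - [0, 1.4, 2, 0, 0, 0, 1]
    - [0, 0, 1, 0, 0, 0, 1]
    - [0, 0, 0, 0, 0, 0, 1]
    - [0, 0, 0, 0, 0, 0, 1]

```text
time: 2.5
ee_pos: [0.4239, 0.3095, 0.251]
eef_rot: [-0.0, 0.642, 0.766, 0.0]
ft_force: [-0.1, -0.7, -0.2]
width: 1.002
```

Run:
```python
from h import *
print(togo([.424,.309,.178],99.8))
import pickle; pickle.dump(cam('wrist'),open('c2.pkl','wb'))
w=capture('wrist')[:,:,::-1]; cv2.imwrite('pics/w2.png',w)
crop(w,180,110,220,170,3.6,'pics/w2c.png')
```

```text
(array([-0.06, -0.01,  7.3 ]), 'xang', np.float64(100.04), 'turn', np.float64(0.24478375793830764), 'zaxis', array([ 2.e-04,  3.e-04, -1.e+00]))
```

View pics/w2c.png

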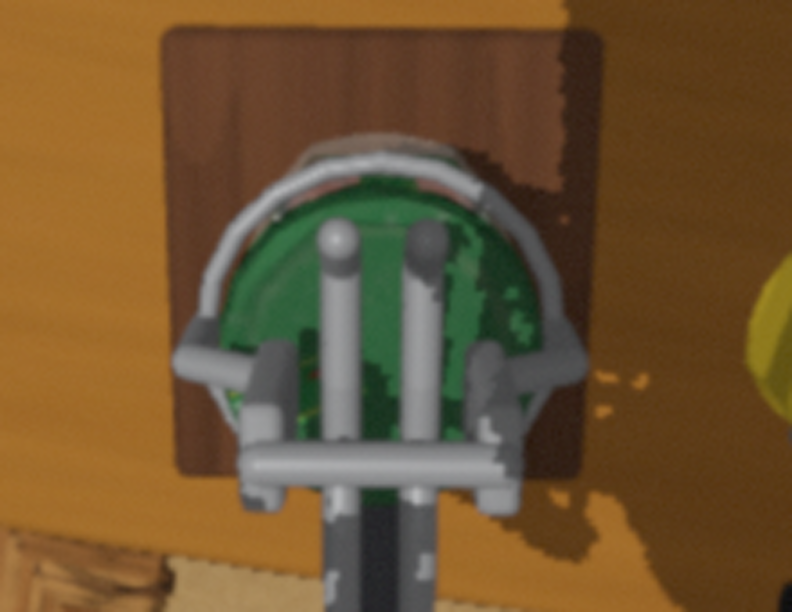

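Run:
```python
from h import *; import pickle
w=pickle.load(open('c2.pkl','rb'));w1=pickle.load(open('c1.pkl','rb'))['w']
f=lambda x,y:(180+(x+.5)/3.6-.5,110+(y+.5)/3.6-.5)
g=lambda x,y:(230+(x+.5)/4-.5,160+(y+100.5)/4-.5)
for z in (.185,.19,.195):
  a,b=plane(w,f(240,462),z),plane(w,f(522,462),z);print(z,((a+b)/2).round(4),np.linalg.norm(a-b),np.degrees(np.arctan2(*(b-a)[[1,0]])))
print(tri([(w,f(381,464)),(w1,g(240,357))]))
```

```text
0.185 [0.4256 0.3098 0.185 ] 0.04293325301067862 99.98401049824895
0.19 [0.4236 0.3095 0.19  ] 0.0418078288075133 99.98401049824895
0.195 [0.4217 0.3091 0.195 ] 0.04068240460434796 99.98401049824888
[0.42427619 0.30961765 0.18911475]
```

Request:
servo_tool:
  deltas:
    - [0, 0, 0.8, 0, 0, 0, 1]
    - [0, 0, 1.6, 0, 0, 0, 1]
    - [0, 0, 1.8, 0, 0, 0, 1]
    - [0, 0, 1.6, 0, 0, 0, 1]
    - [0, 0, 1.0, 0, 0, 0, 1]
    - [0, 0, 0.6, 0, 0, 0, 1]
    - [0, 0, 0, 0, 0, 0, 1]
    - [0, 0, 0, 0, 0, 0, 1]

```text
time: 3.35
ee_pos: [0.4245, 0.3095, 0.1768]
eef_rot: [0.0, 0.643, 0.766, 0.0]
ft_force: [0.8, 0.7, 0.2]
width: 1.0
```

Request:
servo_tool:
  deltas:
    - [0, 0, 0, 0, 0, 0, 0.4]
    - [0, 0, 0, 0, 0, 0, 0.2]
    - [0, 0, 0, 0, 0, 0, 0.05]
    - [0, 0, 0, 0, 0, 0, -0.3]
    - [0, 0, 0, 0, 0, 0, -1]
    - [0, 0, 0, 0, 0, 0, -1]
    - [0, 0, 0, 0, 0, 0, -1]
    - [0, 0, 0, 0, 0, 0, -1]
  newtons: 70

```text
time: 4.15
ee_pos: [0.4246, 0.309, 0.1767]
eef_rot: [0.0, 0.643, 0.766, 0.0]
ft_force: [-0.7, -3.3, 6.8]
width: 0.493
```

Run:
```python
from h import *
print(togo([.424,.309,.177],99.8))
w=capture('wrist')[:,:,::-1]; cv2.imwrite('pics/w3.png',w)
```

```text
(array([ 0.01, -0.06, -0.03]), 'xang', np.float64(100.02), 'turn', np.float64(0.22381636001429683), 'zaxis', array([ 4.e-04, -2.e-04, -1.e+00]))
```

View pics/w3.png

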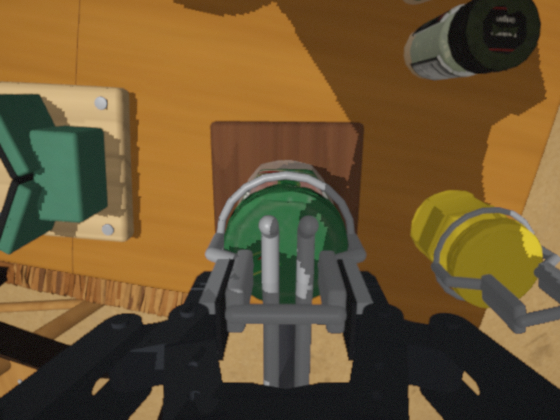

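The fingers closed on the loop legs (opening 42 mm) at (235,290) and (340,290), with both prongs clear between them. I'll lift slowly.

Request:
servo_tool:
  deltas:
    - [0, 0, -0.2, 0, 0, 0, -1]
    - [0, 0, -0.4, 0, 0, 0, -1]
    - [0, 0, -0.5, 0, 0, 0, -1]
    - [0, 0, -0.6, 0, 0, 0, -1]
    - [0, 0, -0.6, 0, 0, 0, -1]
    - [0, 0, -0.4, 0, 0, 0, -1]
    - [0, 0, -0.2, 0, 0, 0, -1]
    - [0, 0, -0.1, 0, 0, 0, -1]
    - [0, 0, 0, 0, 0, 0, -1]
    - [0, 0, 0, 0, 0, 0, -1]

```text
time: 5.2
ee_pos: [0.4243, 0.3093, 0.2061]
eef_rot: [-0.0, 0.642, 0.766, -0.0]
ft_force: [-0.3, 0.4, -2.4]
width: 0.492
```

Run:
```python
from h import *
s=env.observe();print(s['ee_pos'],s['ft_force'],s['ft_torque'])
w=capture('wrist')[:,:,::-1]; cv2.imwrite('pics/w4.png',w)
s=capture('side')[:,:,::-1]
crop(s,160,190,130,110,5,'pics/s4c.png')
```

```text
[0.42428627 0.30931984 0.20613352] [-0.26964072  0.38319061 -2.44517837] [ 0.00359815 -0.03915302 -0.00605433]
```

View pics/w4.png

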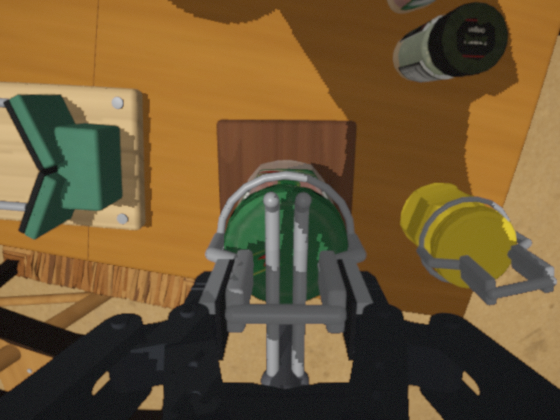

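View pics/s4c.png

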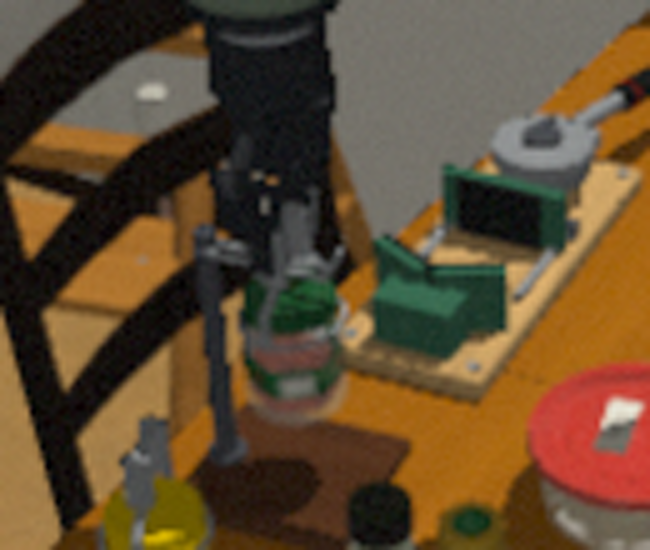

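The jar now hangs free in the grip (−2.4 N) and upright. I'll draw it back along −x of the stand.

Request:
servo_tool:
  deltas:
    - [0, -0.3, 0, 0, 0, 0, -1]
    - [0, -0.7, 0, 0, 0, 0, -1]
    - [0, -1.0, 0, 0, 0, 0, -1]
    - [0, -1.2, 0, 0, 0, 0, -1]
    - [0, -1.2, 0, 0, 0, 0, -1]
    - [0, -1.2, 0, 0, 0, 0, -1]
    - [0, -1.0, 0, 0, 0, 0, -1]
    - [0, -0.7, 0, 0, 0, 0, -1]
    - [0, -0.3, 0, 0, 0, 0, -1]
    - [0, 0, 0, 0, 0, 0, -1]

```text
time: 6.3
ee_pos: [0.3494, 0.2962, 0.2064]
eef_rot: [0.0, 0.642, 0.766, 0.0]
ft_force: [0.4, -1.2, -2.5]
width: 0.489
```

Run:
```python
from h import *
s=env.observe();print(s['ee_pos'],s['ft_force'])
print(togo([.4354,.0738,.28],95.5))
import pickle; pickle.dump(cam('wrist'),open('c5.pkl','wb'))
w=capture('wrist')[:,:,::-1]; cv2.imwrite('pics/w5.png',w)
t=capture('top')[:,:,::-1];cv2.imwrite('pics/t5.png',t); crop(t,135,165,220,100,3.6,'pics/t5c.png')
```

```text
[0.34939475 0.29618337 0.20640872] [ 0.43807845 -1.23685311 -2.51150961]
(array([-23.4 ,   4.58,  -7.36]), 'xang', np.float64(100.07), 'turn', np.float64(4.5660582220913), 'zaxis', array([ 2.e-04,  2.e-04, -1.e+00]))
```

View pics/w5.png

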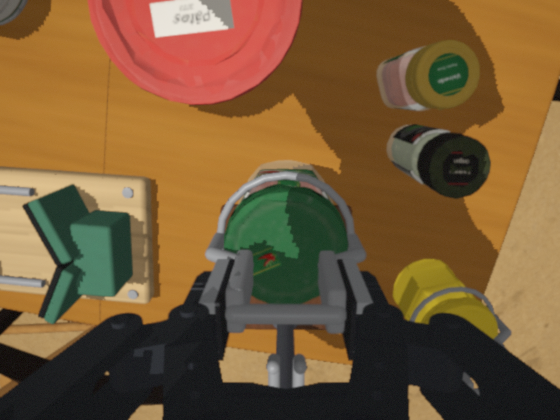

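View pics/t5c.png

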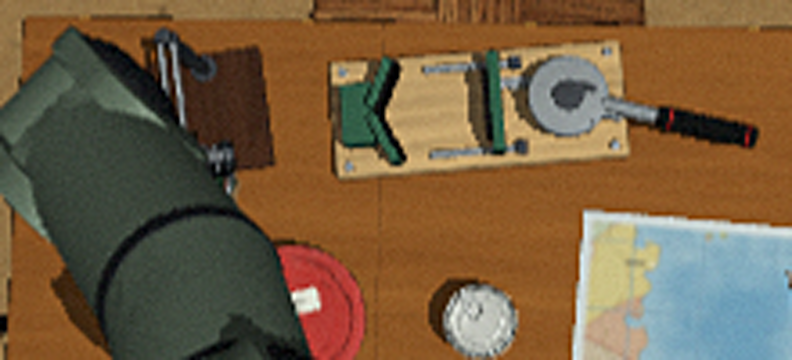

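The jar is off the hook, with the lid at (285,240) and clear of the prongs. I'll raise it and carry it over to the clamp.

Request:
servo_tool:
  deltas:
    - [-0.3, 0, -0.5, 0, 0, 0.4, -1]
    - [-0.7, 0.1, -1.0, 0, 0, 0.4, -1]
    - [-1.1, 0.2, -1.3, 0, 0, 0.4, -1]
    - [-1.4, 0.3, -1.4, 0, 0, 0.4, -1]
    - [-1.6, 0.3, -1.3, 0, 0, 0.4, -1]
    - [-1.7, 0.4, -1.0, 0, 0, 0.4, -1]
    - [-1.8, 0.4, -0.6, 0, 0, 0.4, -1]
    - [-1.8, 0.4, -0.3, 0, 0, 0.4, -1]
    - [-1.8, 0.4, 0, 0, 0, 0.4, -1]
    - [-1.8, 0.4, 0, 0, 0, 0.4, -1]

```text
time: 7.4
ee_pos: [0.3979, 0.16, 0.2812]
eef_rot: [0.0, 0.669, 0.743, 0.0]
ft_force: [0.9, 0.3, -3.0]
width: 0.491
```

Request:
servo_tool:
  deltas:
    - [-1.8, 0.4, 0, 0, 0, 0.4, -1]
    - [-1.8, 0.4, 0, 0, 0, 0.2, -1]
    - [-1.7, 0.3, 0, 0, 0, 0, -1]
    - [-1.4, 0.2, 0, 0, 0, 0, -1]
    - [-1.1, 0.2, 0, 0, 0, 0, -1]
    - [-0.8, 0.1, 0, 0, 0, 0, -1]
    - [-0.4, 0, 0, 0, 0, 0, -1]
    - [-0.2, 0, 0, 0, 0, 0, -1]
    - [0, 0, 0, 0, 0, 0, -1]
    - [0, 0, 0, 0, 0, 0, -1]

```text
time: 8.4
ee_pos: [0.4223, 0.0718, 0.2803]
eef_rot: [-0.0, 0.672, 0.74, 0.0]
ft_force: [-0.7, 0.3, -2.7]
width: 0.492
```

Run:
```python
from h import *
print(togo([.4354,.0738,.28],95.5))
import pickle; pickle.dump(cam('wrist'),open('c6.pkl','wb'))
w=capture('wrist')[:,:,::-1]; cv2.imwrite('pics/w6.png',w)
s=capture('side')[:,:,::-1]; cv2.imwrite('pics/s6.png',s);crop(s,190,160,130,110,5,'pics/s6c.png')
```

```text
(array([0.07, 1.32, 0.03]), 'xang', np.float64(95.48), 'turn', np.float64(-0.01655106457161537), 'zaxis', array([-0.e+00,  1.e-04, -1.e+00]))
```

View pics/w6.png

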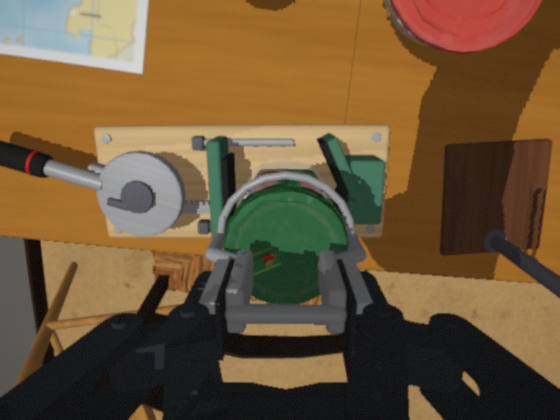

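View pics/s6c.png

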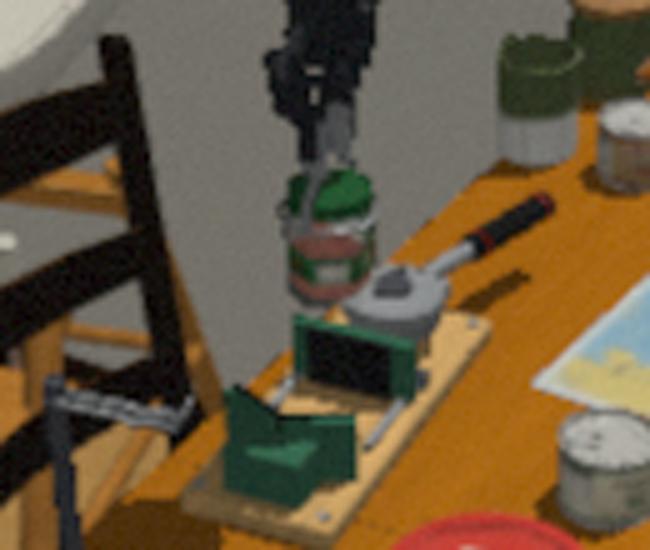

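Run:
```python
from h import *
w=cv2.imread('pics/w6.png')
crop(w,85,115,150,135,5,'pics/w6a.png'); crop(w,280,115,120,135,5,'pics/w6b.png')
```

```text
(no output)
```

View pics/w6a.png

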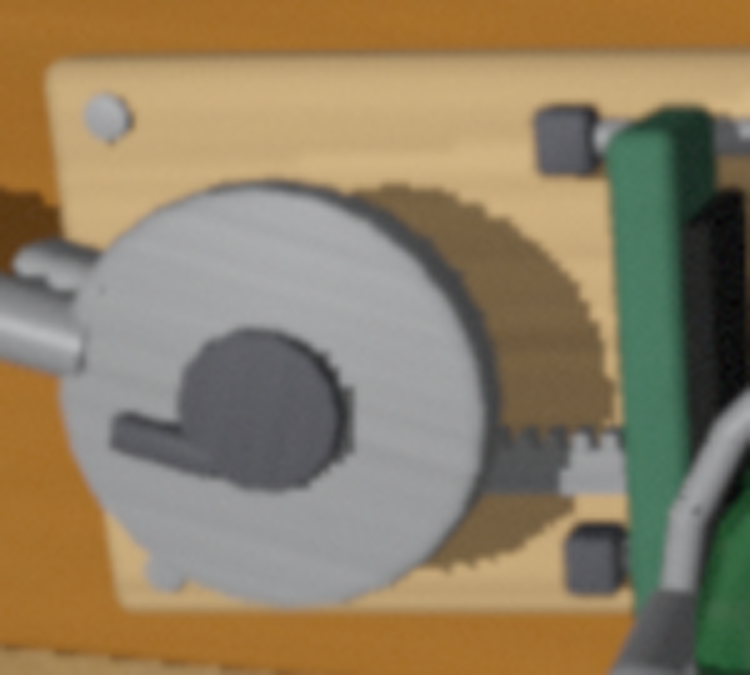

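View pics/w6b.png

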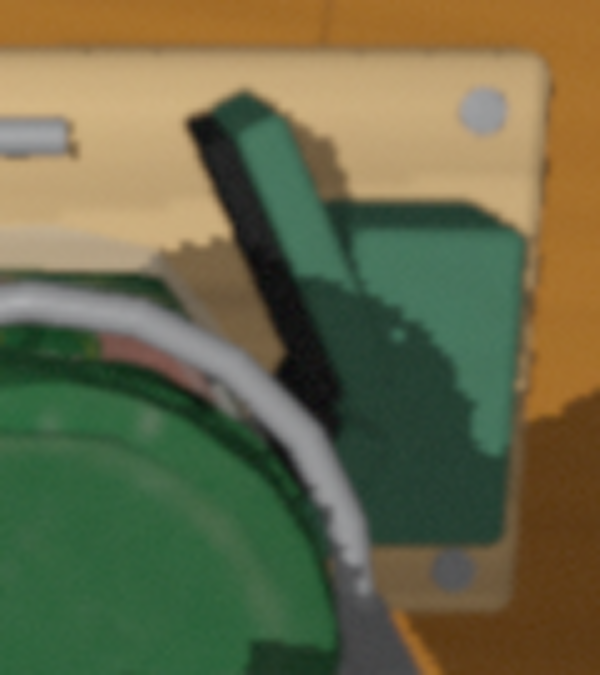

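Run:
```python
from h import *; import pickle
w=pickle.load(open('c6.pkl','rb'))
a=lambda x,y:(85+(x+.5)/5-.5,115+(y+.5)/5-.5)
b=lambda x,y:(280+(x+.5)/5-.5,115+(y+.5)/5-.5)
Z=.0215
S=[plane(w,p,Z) for p in [a(107,117),b(483,110),b(453,571)]]
for s in S: print(s.round(4))
c=(S[0]+S[2])/2; d=S[1]-S[0]; e=S[2]-S[1]
ya=np.arctan2(d[1],d[0]); print('centre',c,'ydir',np.degrees(ya),'len',np.linalg.norm(d),'xdir',np.degrees(np.arctan2(e[1],e[0])),np.linalg.norm(e))
C=[plane(w,p,.02) for p in [a(48,60),b(550,50),b(512,610),a(122,610)]]
C=np.array(C);print(C.round(4),(C[0]+C[2])/2,(C[1]+C[3])/2)
for ang in (95.0,ya*57.2958):
  u=np.array([np.cos(np.radians(ang)),np.sin(np.radians(ang))])
  print(ang,'seat',c[:2]+.044*u,'spindle',c[:2]-.095*u,'apex pred',c[:2]+.098*u)
print('apex',[plane(w,b(338,392),z).round(4) for z in (.07,.073)])
print('hub',plane(w,a(262,408),.085).round(4),plane(w,a(275,395),.07).round(4))
```

```text
[ 0.4061 -0.1163  0.0215]
[0.3792 0.1611 0.0215]
[0.4787 0.1707 0.0215]
centre [0.44240321 0.02724311 0.0215    ] ydir 95.54467469976169 len 0.27869074570496777 xdir 5.523985227864441 0.09999001965983573
[[ 0.3956 -0.1292  0.02  ]
 [ 0.3659  0.1733  0.02  ]
 [ 0.4871  0.1858  0.02  ]
 [ 0.5163 -0.118   0.02  ]] [0.44131383 0.02829623 0.02      ] [0.44109345 0.02767577 0.02      ]
95.0 seat [0.43856836 0.07107568] spindle [ 0.45068301 -0.06739538] apex pred [0.43386195 0.12487019]
95.5447088631137 seat [0.43815183 0.07103724] spindle [ 0.45158235 -0.06731239] apex pred [0.43293422 0.12478458]
apex [array([0.4296, 0.1303, 0.07  ]), array([0.4289, 0.1297, 0.073 ])]
hub [ 0.4467 -0.0596  0.085 ] [ 0.4484 -0.0629  0.07  ]
```

Request:
servo_tool:
  deltas:
    - [0, 0.3, 0, 0, 0, 0, -1]
    - [0, 0.5, 0.3, 0, 0, 0, -1]
    - [0, 0.5, 0.7, 0, 0, 0, -1]
    - [-0.1, 0.2, 1.1, 0, 0, 0, -1]
    - [0, 0, 1.4, 0, 0, 0, -1]
    - [0, 0, 1.5, 0, 0, 0, -1]
    - [0, 0, 1.5, 0, 0, 0, -1]
    - [0, 0, 1.0, 0, 0, 0, -1]
    - [0, 0, 0.5, 0, 0, 0, -1]
    - [0, 0, 0, 0, 0, 0, -1]

```text
time: 9.5
ee_pos: [0.4372, 0.0717, 0.1997]
eef_rot: [-0.0, 0.673, 0.74, -0.001]
ft_force: [0.1, -0.2, -3.4]
width: 0.493
```

Run:
```python
from h import *
print(togo([.4373,.0715,.151],95.5))
w=capture('wrist')[:,:,::-1]; cv2.imwrite('pics/w7.png',w)
s=capture('side')[:,:,::-1]; crop(s,190,160,130,110,5,'pics/s7c.png')
```

```text
(array([-0.02,  0.02,  4.87]), 'xang', np.float64(95.45), 'turn', np.float64(-0.05444756924748617), 'zaxis', array([-1.1e-03, -5.0e-04, -1.0e+00]))
```

View pics/w7.png

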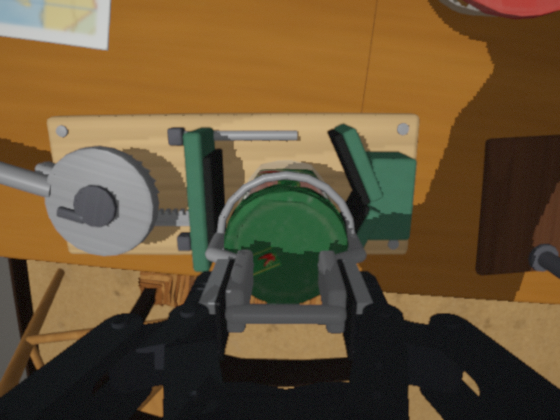

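View pics/s7c.png

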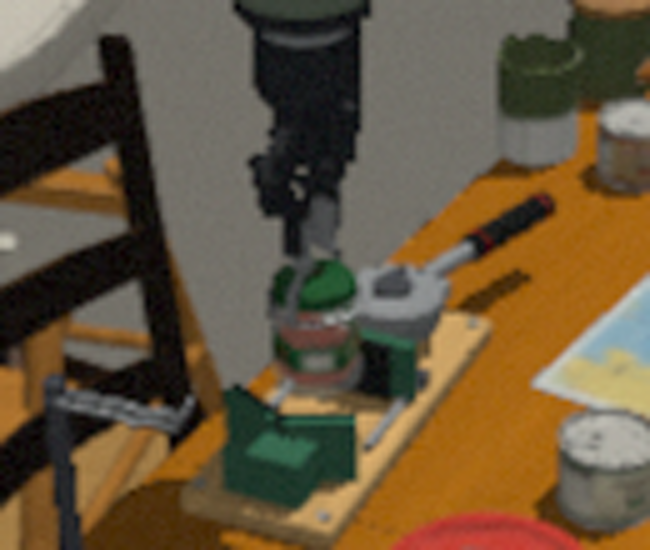

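The jar is centred between the jaws (sliding jaw at (205,200), V at (355,165), lid at (285,240)). I'll lower it.

Request:
servo_tool:
  deltas:
    - [0, 0, 0.4, 0, 0, 0, -1]
    - [0, 0, 0.9, 0, 0, 0, -1]
    - [0, 0, 1.2, 0, 0, 0, -1]
    - [0, 0, 1.0, 0, 0, 0, -1]
    - [0, 0, 0.6, 0, 0, 0, -1]
    - [0, 0, 0.3, 0, 0, 0, -1]
    - [0, 0, 0.2, 0, 0, 0, -1]
    - [0, 0, 0, 0, 0, 0, -1]
    - [0, 0, 0, 0, 0, 0, -1]

```text
time: 10.5
ee_pos: [0.4375, 0.0718, 0.1545]
eef_rot: [0.0, 0.673, 0.74, 0.0]
ft_force: [0.9, 0.1, -2.4]
width: 0.489
```

Request:
servo_tool:
  deltas:
    - [0, 0, 0.1, 0, 0, 0, -1]
    - [0, 0, 0.1, 0, 0, 0, -1]
    - [0, 0, 0.1, 0, 0, 0, -1]
    - [0, 0, 0, 0, 0, 0, -1]
    - [0, 0, 0, 0, 0, 0, -1]

```text
time: 11.0
ee_pos: [0.4374, 0.0718, 0.1513]
eef_rot: [-0.0, 0.673, 0.74, -0.0]
ft_force: [0.6, -0.7, -1.5]
width: 0.49
```

Request:
servo_tool:
  deltas:
    - [0, 0, 0.1, 0, 0, 0, -1]
    - [0, 0, 0.1, 0, 0, 0, -1]
    - [0, 0, 0, 0, 0, 0, -1]
    - [0, 0, 0, 0, 0, 0, -1]

```text
time: 11.4
ee_pos: [0.4374, 0.0718, 0.1493]
eef_rot: [-0.0, 0.673, 0.74, -0.0]
ft_force: [-0.6, 0.2, -2.4]
width: 0.49
```

Request:
servo_tool:
  deltas:
    - [0, 0, 0.1, 0, 0, 0, -1]
    - [0, 0, 0, 0, 0, 0, -1]
    - [0, 0, 0, 0, 0, 0, -1]

```text
time: 11.7
ee_pos: [0.4375, 0.0718, 0.1484]
eef_rot: [0.0, 0.673, 0.74, 0.0]
ft_force: [-1.1, -0.2, 2.6]
width: 0.487
```

It has touched down (force went from −2.4 to +2.6 N). Now I'll release it gradually.

Request:
servo_tool:
  deltas:
    - [0, 0, 0.03, 0, 0, 0, -1]
    - [0, 0, 0, 0, 0, 0, 0.0]
    - [0, 0, 0, 0, 0, 0, 0.1]
    - [0, 0, 0, 0, 0, 0, 0.2]
    - [0, 0, 0, 0, 0, 0, 0.4]
    - [0, 0, 0, 0, 0, 0, 0.7]
    - [0, 0, 0, 0, 0, 0, 1]
    - [0, 0, 0, 0, 0, 0, 1]
  newtons: 30

```text
time: 12.5
ee_pos: [0.4374, 0.0718, 0.148]
eef_rot: [0.0, 0.673, 0.74, 0.0]
ft_force: [-0.2, 0.2, 0.4]
width: 1.0
```

Run:
```python
from h import *
s=env.observe();print(s['ee_pos'],s['ft_force'],s['width'])
w=capture('wrist')[:,:,::-1]; cv2.imwrite('pics/w8.png',w)
s=capture('side')[:,:,::-1]; crop(s,190,160,130,110,5,'pics/s8c.png')
```

```text
[0.43739455 0.07183578 0.14798999] [-0.22358544  0.18558382  0.37264232] 0.9998437026555526
```

View pics/w8.png

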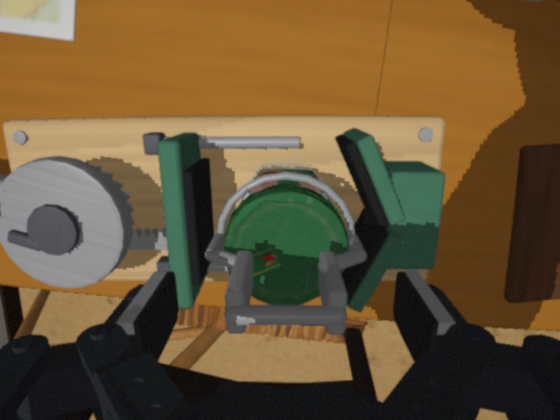

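View pics/s8c.png

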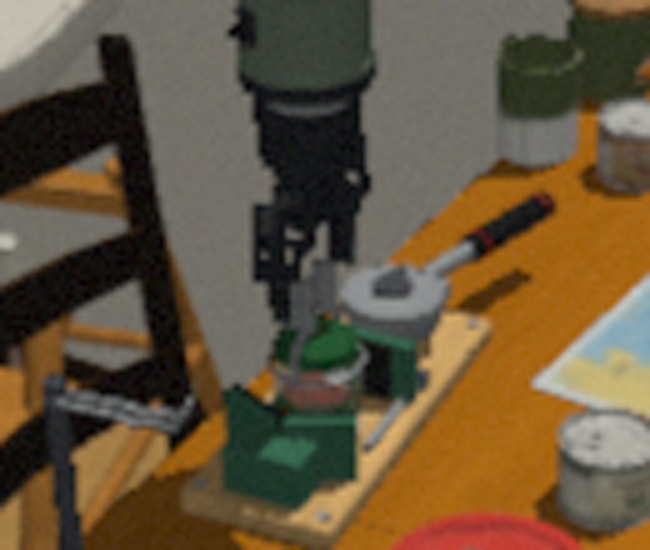

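The jar stands free on the base, upright, with the fingers open and clear of the loop legs at (240,290) and (332,290). I'll retreat upward.

Request:
servo_tool:
  deltas:
    - [0, 0, -0.5, 0, 0, 0, 1]
    - [0, 0, -1.2, 0, 0, 0, 1]
    - [0, 0, -1.8, 0, 0, 0, 1]
    - [0, 0, -2, 0, 0, 0, 1]
    - [0, 0, -2, 0, 0, 0, 1]
    - [0, 0, -2, 0, 0, 0, 1]
    - [0, 0, -1.5, 0, 0, 0, 1]
    - [0, 0, -0.8, 0, 0, 0, 1]
    - [0, 0, 0, 0, 0, 0, 1]

```text
time: 13.5
ee_pos: [0.4377, 0.0719, 0.2668]
eef_rot: [0.0, 0.673, 0.74, 0.001]
ft_force: [-1.1, -0.2, -0.1]
width: 1.0
```

Run:
```python
from h import *
s=env.observe();print(s['joint_pos'].round(2),s['ee_pos'],s['ft_force'])
print(togo([.421,-.213,.20],168.6))
```

```text
[-0.46  0.21  0.19  2.04 -0.05  0.9   1.42] [0.43766365 0.07192523 0.26680004] [-1.10254988 -0.23077934 -0.11724059]
(array([-28.21,  -4.38,   6.66]), 'xang', np.float64(95.45), 'turn', np.float64(-73.14839464534964), 'zaxis', array([ 1.4e-03,  6.0e-04, -1.0e+00]))
```

Request:
servo_tool:
  deltas:
    - [-1.2, -0.2, 0, 0, 0, 0, 1]
    - [-2.4, -0.4, 0, 0, 0, 0, 1]
    - [-3.2, -0.5, 0.2, 0, 0, 0, 1]
    - [-3.5, -0.5, 0.5, 0, 0, 0, 1]
    - [-3.5, -0.5, 0.5, 0, 0, 0, 1]
    - [-3.5, -0.5, 0.5, 0, 0, 0, 1]
    - [-3.5, -0.5, 0.5, 0, 0, 0, 1]
    - [-3.3, -0.5, 0.5, 0, 0, 0, 1]
    - [-2.7, -0.5, 0.3, 0, 0, 0, 1]
    - [-1.4, -0.3, 0, 0, 0, 0, 1]

```text
time: 14.5
ee_pos: [0.4186, -0.216, 0.2348]
eef_rot: [-0.001, 0.674, 0.739, -0.001]
ft_force: [0.1, 0.6, 0.0]
width: 1.002
```

Request:
servo_tool:
  deltas:
    - [0, 0, 0, 0, 0, 4, 0.4]
    - [0, 0, 0, 0, 0, 7.5, 0.3]
    - [0, 0, 0, 0, 0, 8, 0.2]
    - [0, 0, 0, 0, 0, 8, 0.1]
    - [0, 0, 0, 0, 0, 8, 0.0]
    - [0, 0, 0, 0, 0, 8, 0.0]
    - [0, 0, 0, 0, 0, 8, 0.0]
    - [0, 0, 0, 0, 0, 8, 0.0]
    - [0, 0, 0, 0, 0, 8, 0.0]
    - [0, 0, 0, 0, 0, 8, 0.0]

```text
time: 15.5
ee_pos: [0.4193, -0.2138, 0.2353]
eef_rot: [0.0, 0.985, 0.17, -0.001]
ft_force: [0.6, -0.2, -0.4]
width: 0.502
```

Request:
servo_tool:
  deltas:
    - [0, 0, 0, 0, 0, 8, 0.0]
    - [0, 0, 0, 0, 0, 8, 0.0]
    - [0, 0, 0, 0, 0, 8, 0.0]
    - [0, 0, 0, 0, 0, 5, 0.0]
    - [0, 0, 0, 0, 0, 2.4, 0.0]
    - [0, 0, 0, 0, 0, 0, 0.0]
    - [0, 0, 0, 0, 0, 0, 0.0]

```text
time: 16.2
ee_pos: [0.4198, -0.2135, 0.2356]
eef_rot: [0.0, 0.995, -0.099, -0.0]
ft_force: [-0.4, 0.6, 0.7]
width: 0.499
```

Run:
```python
from h import *; import pickle
s=env.observe();print(s['joint_pos'].round(2),s['ee_pos'],s['ft_force'])
print(togo([.421,-.213,.20],-11.4))
pickle.dump(cam('wrist'),open('c9.pkl','wb'))
w=capture('wrist')[:,:,::-1]; cv2.imwrite('pics/w9.png',w)
```

```text
[-0.28  0.39  0.81  2.03 -0.37  0.86  0.54] [ 0.41977869 -0.2134713   0.23558475] [-0.38506064  0.57313658  0.68688858]
(array([ 0.11, -0.07,  3.56]), 'xang', np.float64(-11.39), 'turn', np.float64(0.011169238803347525), 'zaxis', array([-1.e-03, -3.e-04, -1.e+00]))
```

View pics/w9.png

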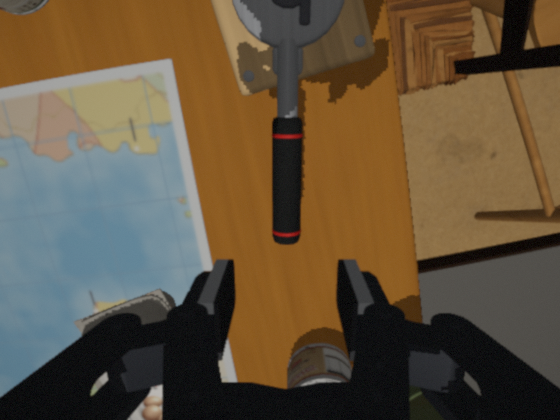

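The grip lies at (287,118)–(286,243), straight and nearly parallel to the tool's y axis.

Run:
```python
from h import *; import pickle
w=pickle.load(open('c9.pkl','rb'))
im=cv2.imread('pics/w9.png')
a,b=plane(w,(287,119),.066),plane(w,(286.3,242),.062)
print(a,b,np.linalg.norm(a-b)); S=np.array([.4506,-.0673]); d=(a-b)[:2]
print('dir',np.degrees(np.arctan2(d[1],d[0])));
m=(a+b)[:2]/2; v=m-S; print('mid',m,'r',np.linalg.norm(v),'ang',np.degrees(np.arctan2(v[1],v[0])))
n=np.array([-d[1],d[0]])/np.linalg.norm(d); print('spindle offset from rod line',(S-m)@n)
```

```text
[ 0.43267117 -0.15766457  0.066     ] [ 0.41172541 -0.25892233  0.062     ] 0.10347879043061614
dir 78.31286703697884
mid [ 0.42219829 -0.20829345] r 0.143825621906416 ang -101.38923801961678
spindle offset from rod line 0.000747781648672128
```

Request:
servo_tool:
  deltas:
    - [0, 0, 0.8, 0, 0, 0, 0.0]
    - [0, 0, 1.8, 0, 0, 0, 0.0]
    - [0, 0, 2.5, 0, 0, 0, 0.0]
    - [0, 0, 2.8, 0, 0, 0, 0.0]
    - [0, 0, 2.8, 0, 0, 0, 0.0]
    - [0, 0, 2.6, 0, 0, 0, 0.0]
    - [0, 0, 2.0, 0, 0, 0, 0.0]
    - [0, 0, 1.2, 0, 0, 0, 0.0]
    - [0, 0, 0.6, 0, 0, 0, -0.3]
    - [0, 0, 0, 0, 0, 0, -0.3]
  newtons: 20

```text
time: 17.25
ee_pos: [0.4201, -0.2132, 0.0647]
eef_rot: [-0.0, 0.995, -0.1, -0.0]
ft_force: [-0.0, 0.0, 0.8]
width: 0.351
```

Run:
```python
from h import *; import pickle
s=env.observe();print(s['joint_pos'].round(2),s['ee_pos'],s['ft_force'],s['width'])
w=capture('wrist')[:,:,::-1]; cv2.imwrite('pics/w10.png',w)
t=capture('top')[:,:,::-1];cv2.imwrite('pics/t10.png',t)
s=capture('side')[:,:,::-1];crop(s,210,130,140,130,4,'pics/s10c.png')
# arc steps: rotation about spindle by dphi expressed in tool axes for tool at radius r from spindle along +y
for r in (.15,):
  for dphi in (3,4,5):
    a=np.radians(dphi); print(dphi, 'x',round(100*r*np.sin(a),3),'y',round(-100*r*(1-np.cos(a)),3))
```

```text
[-0.02  0.67  0.49  2.15 -0.68  0.49  0.8 ] [ 0.42013651 -0.21322891  0.06471922] [-0.00649949  0.04878838  0.8135419 ] 0.3513886389218221
3 x 0.785 y -0.021
4 x 1.046 y -0.037
5 x 1.307 y -0.057
```

View pics/w10.png

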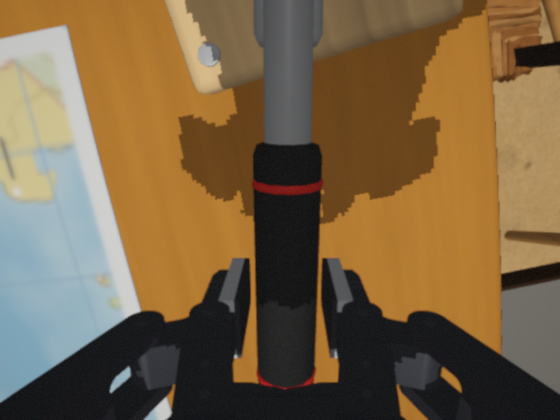

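View pics/s10c.png

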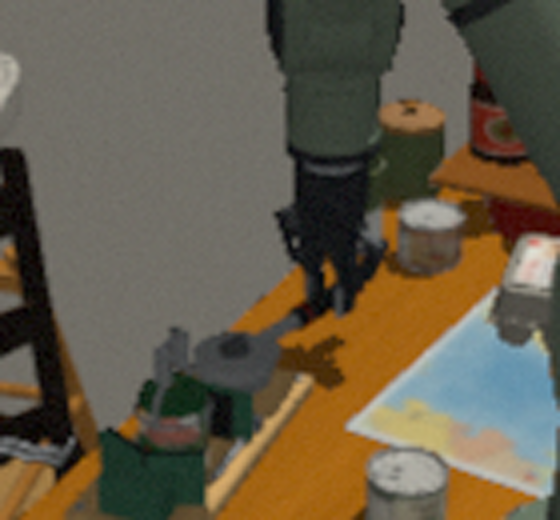

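The fingers straddle the grip with a few mm of play on each side; its sides are at (255,250) and (320,250). First driving stroke, along the arc about the spindle:

Request:
servo_tool:
  deltas:
    - [0.5, -0.01, 0, 0, 0, -2, -0.3]
    - [0.8, -0.02, 0, 0, 0, -3, -0.3]
    - [1.07, -0.04, 0, 0, 0, -4, -0.3]
    - [1.07, -0.04, 0, 0, 0, -4, -0.3]
    - [1.07, -0.04, 0, 0, 0, -4, -0.3]
    - [1.07, -0.04, 0, 0, 0, -4, -0.3]
    - [1.07, -0.04, 0, 0, 0, -4, -0.3]
    - [1.07, -0.04, 0, 0, 0, -4, -0.3]
    - [0.8, -0.02, 0, 0, 0, -3, -0.3]
    - [0, 0, 0, 0, 0, 0, -0.3]

```text
time: 18.4
ee_pos: [0.5055, -0.206, 0.0652]
eef_rot: [0.0, 0.984, 0.18, 0.0]
ft_force: [-1.4, -0.3, 1.0]
width: 0.354
```

```bash
cat >> h.py <<'E'
SP=np.array([.4505,-.0625])
def wr():
    s=env.observe();p,M=toolpose();v=p[:2]-SP
    print('t',round(s['time'],2),'r',np.linalg.norm(v).round(4),'polar(wrench deg)',(np.degrees(np.arctan2(v[1],v[0]))+84.5).round(2),'toolrot',(np.degrees(np.arctan2(M[1,0],M[0,0]))-5.5).round(2),'F tool',(M.T@s['ft_force']).round(1),'T',s['ft_torque'].round(2),'w',round(s['width'],3),'z',p[2].round(4),'q',s['joint_pos'].round(2))
E
python3 - <<'E'
from h import *
wr()
w=capture('wrist')[:,:,::-1]; cv2.imwrite('pics/w11.png',w)
t=capture('side')[:,:,::-1];crop(t,210,130,140,130,4,'pics/s11c.png')
E
```

```text
t 18.4 r 0.1537 polar(wrench deg) 15.45 toolrot 15.24 F tool [-1.4 -0.2 -1. ] T [-0.24  0.17 -0.04] w 0.354 z 0.0652 q [ 0.    0.71  0.39  1.95 -0.48  0.57  1.08]
```

View pics/w11.png

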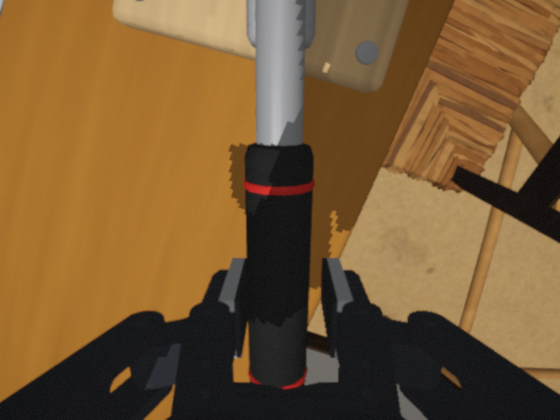

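View pics/s11c.png

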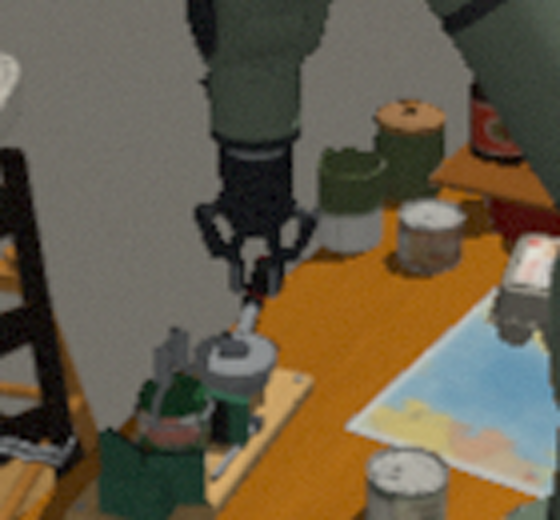

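The wrench follows, with the left finger pushing and the jaw advancing in the side view. I'll finish the stroke and then return.

Request:
servo_tool:
  deltas:
    - [0.8, -0.02, 0, 0, 0, -3, -0.3]
    - [1.07, -0.04, 0, 0, 0, -4, -0.3]
    - [0.8, -0.02, 0, 0, 0, -3, -0.3]
    - [0.3, 0, 0, 0, 0, -1, -0.3]
    - [0, 0, 0, 0, 0, 0, -0.3]

```text
time: 19.0
ee_pos: [0.5311, -0.193, 0.065]
eef_rot: [0.0, 0.962, 0.272, 0.0]
ft_force: [-1.8, -0.7, 1.9]
width: 0.352
```

```bash
python3 -c "
from h import *
wr()"
```

```text
t 19.0 r 0.1534 polar(wrench deg) 26.22 toolrot 26.08 F tool [-1.9 -0.3 -1.9] T [-0.28  0.35 -0.01] w 0.352 z 0.065 q [-0.    0.72  0.35  1.9  -0.42  0.59  1.18]
```

Request:
servo_tool:
  deltas:
    - [-0.5, -0.01, 0, 0, 0, 2, -0.3]
    - [-0.8, -0.02, 0, 0, 0, 3, -0.3]
    - [-1.34, -0.06, 0, 0, 0, 5, -0.3]
    - [-1.6, -0.08, 0, 0, 0, 6, -0.3]
    - [-1.6, -0.08, 0, 0, 0, 6, -0.3]
    - [-1.6, -0.08, 0, 0, 0, 6, -0.3]
    - [-1.6, -0.08, 0, 0, 0, 6, -0.3]
    - [-1.6, -0.08, 0, 0, 0, 6, -0.3]
    - [-1.34, -0.06, 0, 0, 0, 5, -0.3]
    - [-0.8, -0.02, 0, 0, 0, 3, -0.3]

```text
time: 20.0
ee_pos: [0.4065, -0.2098, 0.0652]
eef_rot: [0.0, 0.989, -0.147, 0.0]
ft_force: [1.8, -1.7, -0.0]
width: 0.35
```

```bash
python3 -c "
from h import *
wr()
cv2.imwrite('pics/w12.png',capture('wrist')[:,:,::-1])
t=capture('top')[:,:,::-1];cv2.imwrite('pics/t12.png',t)"
```

```text
t 20.0 r 0.1537 polar(wrench deg) -22.15 toolrot -22.35 F tool [2.2 1.2 0. ] T [-0.23 -0.23 -0.1 ] w 0.35 z 0.0652 q [-0.03  0.66  0.51  2.18 -0.71  0.47  0.75]
```

View pics/w12.png

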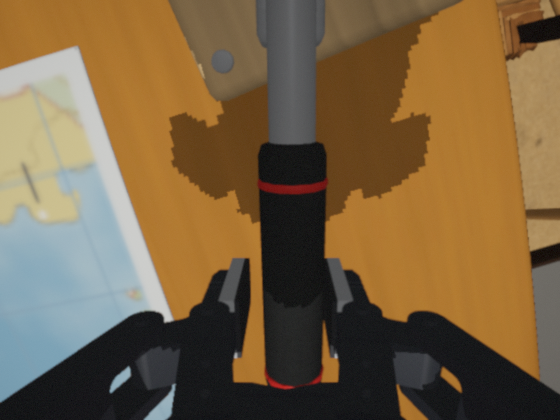

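View pics/t12.png

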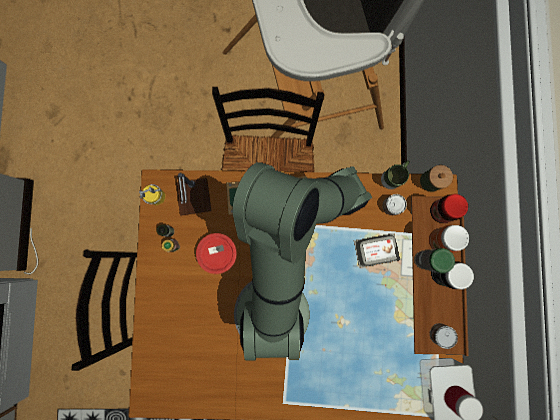

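The return worked; the right finger is now on the grip. I'll finish the return and start the second drive.

Request:
servo_tool:
  deltas:
    - [-0.8, -0.02, 0, 0, 0, 3, -0.3]
    - [-0.4, 0, 0, 0, 0, 1.5, -0.3]
    - [0, 0, 0, 0, 0, 0, -0.3]
    - [0.5, -0.01, 0, 0, 0, -2, -0.3]
    - [0.8, -0.02, 0, 0, 0, -3, -0.3]
    - [1.07, -0.04, 0, 0, 0, -4, -0.3]
    - [1.34, -0.06, 0, 0, 0, -5, -0.3]
    - [1.34, -0.06, 0, 0, 0, -5, -0.3]
    - [1.34, -0.06, 0, 0, 0, -5, -0.3]
    - [1.34, -0.06, 0, 0, 0, -5, -0.3]

```text
time: 21.1
ee_pos: [0.4729, -0.2145, 0.0649]
eef_rot: [-0.0, 0.997, 0.073, -0.001]
ft_force: [-3.7, 0.8, 2.0]
width: 0.354
```

```bash
python3 -c "
from h import *
wr()"
```

```text
t 21.1 r 0.1536 polar(wrench deg) 2.89 toolrot 2.92 F tool [-3.5 -1.4 -2. ] T [ 0.18  0.87 -0.04] w 0.354 z 0.0649 q [ 0.    0.7   0.43  2.02 -0.55  0.54  0.97]
```

Request:
servo_tool:
  deltas:
    - [1.34, -0.06, 0, 0, 0, -5, -0.3]
    - [1.34, -0.06, 0, 0, 0, -5, -0.3]
    - [1.34, -0.06, 0, 0, 0, -5, -0.3]
    - [1.07, -0.04, 0, 0, 0, -4, -0.3]
    - [0.8, -0.02, 0, 0, 0, -3, -0.3]
    - [0.5, 0, 0, 0, 0, -1, -0.3]
    - [0, 0, 0, 0, 0, 0, -0.3]

```text
time: 21.8
ee_pos: [0.5326, -0.1926, 0.065]
eef_rot: [0.0, 0.963, 0.268, 0.0]
ft_force: [-0.4, -2.8, 0.8]
width: 0.351
```

```bash
python3 -c "
from h import *
wr()
s=capture('side')[:,:,::-1];crop(s,210,190,80,80,7,'pics/s13c.png')"
```

```text
t 21.8 r 0.1538 polar(wrench deg) 26.77 toolrot 25.59 F tool [-1.8  2.2 -0.8] T [-0.55  0.24  0.05] w 0.351 z 0.065 q [-0.    0.73  0.35  1.9  -0.42  0.59  1.17]
```

View pics/s13c.png

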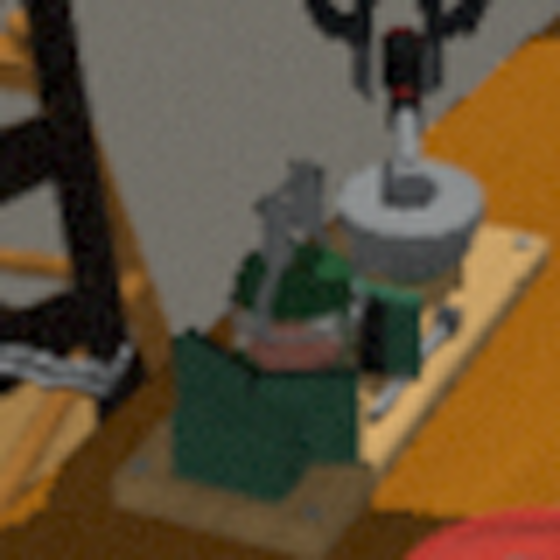

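Request:
servo_tool:
  deltas:
    - [-0.5, -0.01, 0, 0, 0, 2, -0.3]
    - [-0.8, -0.02, 0, 0, 0, 3, -0.3]
    - [-1.34, -0.06, 0, 0, 0, 5, -0.3]
    - [-1.6, -0.08, 0, 0, 0, 6, -0.3]
    - [-1.6, -0.08, 0, 0, 0, 6, -0.3]
    - [-1.6, -0.08, 0, 0, 0, 6, -0.3]
    - [-1.6, -0.08, 0, 0, 0, 6, -0.3]
    - [-1.6, -0.08, 0, 0, 0, 6, -0.3]
    - [-1.6, -0.08, 0, 0, 0, 6, -0.3]
    - [-1.07, -0.04, 0, 0, 0, 4, -0.3]

```text
time: 22.85
ee_pos: [0.4023, -0.2065, 0.0653]
eef_rot: [0.0, 0.986, -0.169, 0.0]
ft_force: [1.8, -1.2, 0.3]
width: 0.351
```

Request:
servo_tool:
  deltas:
    - [-0.6, -0.02, 0, 0, 0, 2, -0.3]
    - [0, 0, 0, 0, 0, 0, -0.3]
    - [0.5, -0.01, 0, 0, 0, -2, -0.3]
    - [0.8, -0.02, 0, 0, 0, -3, -0.3]
    - [1.07, -0.04, 0, 0, 0, -4, -0.3]
    - [1.07, -0.04, 0, 0, 0, -4, -0.3]
    - [1.07, -0.04, 0, 0, 0, -4, -0.3]
    - [1.07, -0.04, 0, 0, 0, -4, -0.3]

```text
time: 23.65
ee_pos: [0.4534, -0.214, 0.0648]
eef_rot: [-0.0, 1.0, 0.004, -0.0]
ft_force: [-3.8, 2.0, 1.4]
width: 0.348
```

```bash
python3 -c "
from h import *
wr()"
```

```text
t 23.65 r 0.1515 polar(wrench deg) -4.42 toolrot -5.09 F tool [-3.7 -2.  -1.4] T [ 0.41  0.82 -0.  ] w 0.348 z 0.0648 q [-0.01  0.68  0.46  2.07 -0.6   0.52  0.9 ]
```

Request:
servo_tool:
  deltas:
    - [1.07, -0.04, 0, 0, 0, -4, -0.3]
    - [1.07, -0.04, 0, 0, 0, -4, -0.3]
    - [1.07, -0.04, 0, 0, 0, -4, -0.3]

```text
time: 23.95
ee_pos: [0.4851, -0.2104, 0.0648]
eef_rot: [-0.0, 0.994, 0.108, -0.001]
ft_force: [-3.6, 2.6, 1.6]
width: 0.349
```

Request:
servo_tool:
  deltas:
    - [1.07, -0.04, 0, 0, 0, -4, -0.3]
    - [1.07, -0.04, 0, 0, 0, -4, -0.3]
    - [1.07, -0.04, 0, 0, 0, -4, -0.3]

```text
time: 24.25
ee_pos: [0.5153, -0.2005, 0.0647]
eef_rot: [-0.0, 0.977, 0.211, -0.001]
ft_force: [-2.7, 1.0, -1.6]
width: 0.351
```

```bash
python3 -c "
from h import *
wr()
s=capture('side')[:,:,::-1];crop(s,210,190,80,80,7,'pics/s14c.png')"
```

```text
t 24.25 r 0.1524 polar(wrench deg) 19.67 toolrot 18.89 F tool [-2.  -2.   1.6] T [ 0.06  0.19 -0.01] w 0.351 z 0.0647 q [-0.    0.72  0.38  1.93 -0.46  0.58  1.11]
```

View pics/s14c.png

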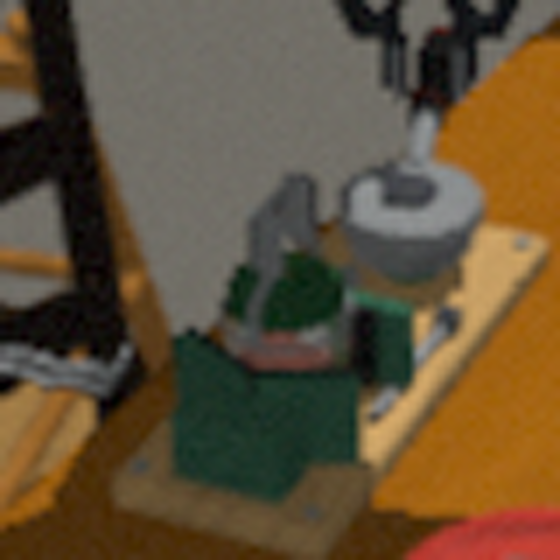

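Request:
servo_tool:
  deltas:
    - [0.8, -0.02, 0, 0, 0, -3, -0.3]
    - [0.8, -0.02, 0, 0, 0, -3, -0.3]
    - [0.3, 0, 0, 0, 0, -1, -0.3]
    - [0, 0, 0, 0, 0, 0, -0.3]

```text
time: 24.7
ee_pos: [0.5326, -0.1914, 0.0651]
eef_rot: [0.0, 0.963, 0.268, 0.0]
ft_force: [0.6, 0.9, 0.2]
width: 0.348
```

Request:
servo_tool:
  deltas:
    - [-0.5, 0.03, 0, 0, 0, 2, -0.3]
    - [-0.8, 0.02, 0, 0, 0, 3, -0.3]
    - [-1.34, -0.06, 0, 0, 0, 5, -0.3]
    - [-1.6, -0.08, 0, 0, 0, 6, -0.3]
    - [-1.6, -0.08, 0, 0, 0, 6, -0.3]
    - [-1.6, -0.08, 0, 0, 0, 6, -0.3]
    - [-1.6, -0.08, 0, 0, 0, 6, -0.3]
    - [-1.6, -0.08, 0, 0, 0, 6, -0.3]
    - [-1.6, -0.08, 0, 0, 0, 6, -0.3]
    - [-1.07, -0.04, 0, 0, 0, 4, -0.3]

```text
time: 25.7
ee_pos: [0.4023, -0.2067, 0.0653]
eef_rot: [0.0, 0.986, -0.169, 0.0]
ft_force: [1.4, -2.0, -0.1]
width: 0.344
```

Request:
servo_tool:
  deltas:
    - [-0.6, -0.02, 0, 0, 0, 2, -0.3]
    - [0, 0, 0, 0, 0, 0, -0.3]
    - [0.5, -0.01, 0, 0, 0, -2, -0.3]
    - [0.8, -0.02, 0, 0, 0, -3, -0.3]
    - [1.07, -0.04, 0, 0, 0, -4, -0.3]

```text
time: 26.2
ee_pos: [0.4215, -0.2107, 0.0649]
eef_rot: [-0.0, 0.995, -0.101, -0.0]
ft_force: [-3.3, 1.8, 1.7]
width: 0.35
```

```bash
python3 -c "
from h import *
wr()"
```

```text
t 26.2 r 0.151 polar(wrench deg) -16.56 toolrot -17.13 F tool [-3.6 -1.1 -1.7] T [ 0.43  0.73 -0.07] w 0.35 z 0.0649 q [-0.02  0.67  0.49  2.15 -0.67  0.49  0.79]
```

Request:
servo_tool:
  deltas:
    - [1.07, -0.04, 0, 0, 0, -4, -0.3]
    - [1.07, -0.04, 0, 0, 0, -4, -0.3]

```text
time: 26.4
ee_pos: [0.4427, -0.2136, 0.0648]
eef_rot: [-0.0, 1.0, -0.031, -0.001]
ft_force: [-3.7, 2.0, -0.5]
width: 0.35
```

Request:
servo_tool:
  deltas:
    - [1.07, -0.04, 0, 0, 0, -4, -0.3]
    - [1.07, -0.04, 0, 0, 0, -4, -0.3]

```text
time: 26.6
ee_pos: [0.4648, -0.2137, 0.0649]
eef_rot: [0.0, 0.999, 0.038, -0.0]
ft_force: [-0.3, -0.3, 0.4]
width: 0.348
```

```bash
python3 -c "
from h import *
wr()
s=capture('side')[:,:,::-1];crop(s,210,190,80,80,7,'pics/s15c.png')"
```

```text
t 26.6 r 0.1519 polar(wrench deg) -0.1 toolrot -1.09 F tool [-0.3  0.3 -0.4] T [0.12 0.23 0.05] w 0.348 z 0.0649 q [-0.01  0.69  0.44  2.04 -0.57  0.53  0.93]
```

View pics/s15c.png

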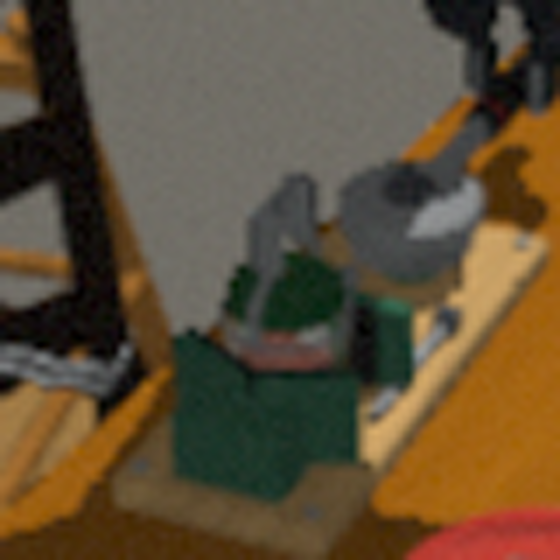

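The force dropped to about 0 mid-stroke, which suggests it is clicking over. I'll drive on in single rows to read the forces.

Request:
servo_tool:
  deltas:
    - [0.8, -0.03, 0, 0, 0, -3, -0.3]

```text
time: 26.75
ee_pos: [0.4714, -0.2128, 0.0648]
eef_rot: [-0.0, 0.998, 0.062, -0.001]
ft_force: [-8.6, -0.5, 4.2]
width: 0.351
```

Request:
servo_tool:
  deltas:
    - [0.8, -0.03, 0, 0, 0, -3, -0.3]

```text
time: 26.85
ee_pos: [0.4789, -0.2115, 0.0648]
eef_rot: [-0.0, 0.996, 0.089, -0.001]
ft_force: [-5.7, -0.8, 1.4]
width: 0.355
```

Request:
servo_tool:
  deltas:
    - [0.8, -0.03, 0, 0, 0, -3, -0.3]

```text
time: 26.95
ee_pos: [0.487, -0.2098, 0.0648]
eef_rot: [-0.0, 0.993, 0.115, -0.001]
ft_force: [-0.9, -0.3, -1.8]
width: 0.346
```

Request:
servo_tool:
  deltas:
    - [0.8, -0.03, 0, 0, 0, -3, -0.3]

```text
time: 27.05
ee_pos: [0.4955, -0.2075, 0.0649]
eef_rot: [0.0, 0.99, 0.141, -0.0]
ft_force: [-1.7, 0.8, -0.1]
width: 0.347
```

Request:
servo_tool:
  deltas:
    - [0.8, -0.03, 0, 0, 0, -3, -0.3]

```text
time: 27.15
ee_pos: [0.5034, -0.2049, 0.065]
eef_rot: [0.0, 0.986, 0.167, 0.0]
ft_force: [-1.0, 0.1, -1.1]
width: 0.348
```

Request:
servo_tool:
  deltas:
    - [0.8, -0.03, 0, 0, 0, -3, -0.3]

```text
time: 27.25
ee_pos: [0.5103, -0.2021, 0.0649]
eef_rot: [-0.0, 0.981, 0.193, -0.0]
ft_force: [-8.5, -1.9, 2.7]
width: 0.351
```

Request:
servo_tool:
  deltas:
    - [0.8, -0.03, 0, 0, 0, -3, -0.3]

```text
time: 27.35
ee_pos: [0.517, -0.199, 0.0649]
eef_rot: [-0.0, 0.976, 0.219, -0.001]
ft_force: [-2.9, -1.7, 1.1]
width: 0.35
```

Request:
servo_tool:
  deltas:
    - [0.8, -0.03, 0, 0, 0, -3, -0.3]

```text
time: 27.45
ee_pos: [0.5247, -0.1951, 0.0649]
eef_rot: [-0.0, 0.97, 0.244, -0.0]
ft_force: [0.4, 0.3, -0.2]
width: 0.351
```

```bash
python3 -c "
from h import *
wr()
cv2.imwrite('pics/w16.png',capture('wrist')[:,:,::-1])
s=capture('side')[:,:,::-1];crop(s,210,190,80,80,7,'pics/s16c.png')"
```

```text
t 27.45 r 0.1519 polar(wrench deg) 23.72 toolrot 22.77 F tool [ 0.5 -0.1  0.2] T [0.01 0.04 0.02] w 0.351 z 0.0649 q [-0.    0.72  0.36  1.91 -0.44  0.58  1.14]
```

View pics/s16c.png

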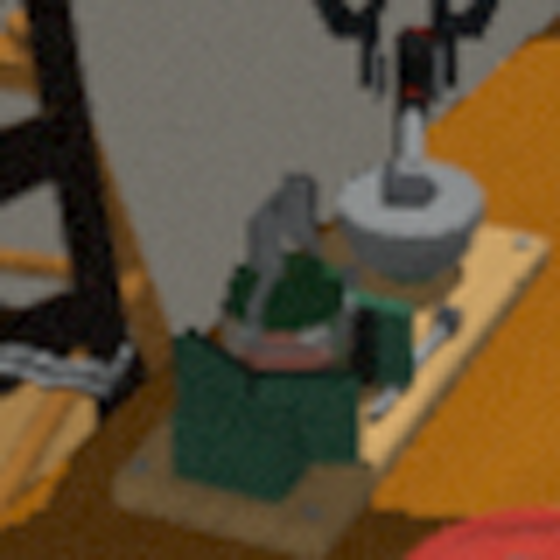

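View pics/w16.png

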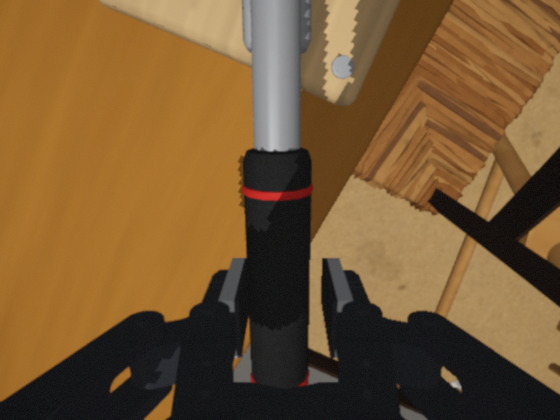

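Force peaks of about 8.5 N come 15° (one tooth) apart and then drop to 0, and the jaw and jar haven't moved since the third stroke. So the wrench only clicks over and the jar is held. I'll back off, open and leave upward.

Request:
servo_tool:
  deltas:
    - [-0.2, 0, 0, 0, 0, 0, -0.15]
    - [0, 0, 0, 0, 0, 0, 0]
    - [0, 0, 0, 0, 0, 0, 0]
    - [0, 0, -0.6, 0, 0, 0, 0]
    - [0, 0, -1.5, 0, 0, 0, 0]
    - [0, 0, -2.5, 0, 0, 0, 0]
    - [0, 0, -3, 0, 0, 0, 0]
    - [0, 0, -3, 0, 0, 0, 0]
    - [0, 0, -3, 0, 0, 0, 0]
    - [0, 0, -3, 0, 0, 0, 0]

```text
time: 28.55
ee_pos: [0.5225, -0.1962, 0.2336]
eef_rot: [0.0, 0.97, 0.242, 0.0]
ft_force: [0.1, 0.9, -0.3]
width: 0.498
```

Request:
servo_tool:
  deltas:
    - [0, 0, -3, 0, 0, 0, 0]
    - [0, 0, -2, 0, 0, 0, 0]
    - [0, -1.5, 0, 0, 0, 0, 0]
    - [0, -2.5, 0, 0, 0, 0, 0]
    - [0, -3, 0, 0, 0, 0, 0]
    - [0, -3, 0, 0, 0, 0, 0]
    - [0, -2, 0, 0, 0, 0, 0]
    - [0, -1, 0, 0, 0, 0, 0]
    - [0, 0, 0, 0, 0, 0, 0]

```text
time: 29.45
ee_pos: [0.4612, -0.0803, 0.2813]
eef_rot: [-0.0, 0.97, 0.243, 0.0]
ft_force: [-0.0, 0.3, -0.9]
width: 0.5
```

```bash
python3 -c "
from h import *
s=env.observe();print(s['ee_pos'],s['ft_force'])
cv2.imwrite('pics/w17.png',capture('wrist')[:,:,::-1])
s=capture('side')[:,:,::-1];crop(s,160,140,170,150,4.5,'pics/s17.png')
t=capture('top')[:,:,::-1]; crop(t,135,165,220,100,3.6,'pics/t17.png')"
```

```text
[ 0.46120751 -0.08034284  0.28127708] [-0.03350618  0.32332767 -0.91178661]
```

View pics/w17.png

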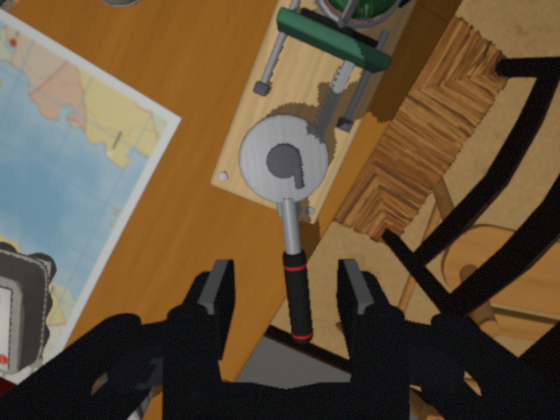

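View pics/s17.png

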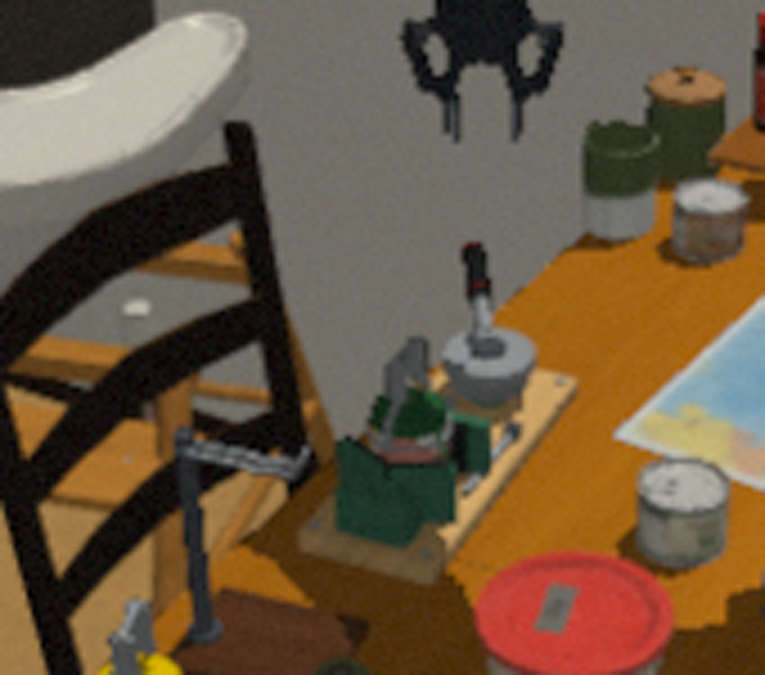

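View pics/t17.png

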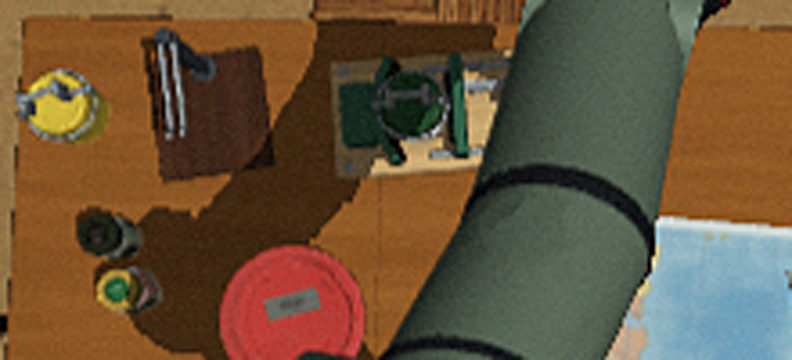

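The jar sits upright in the V with the sliding jaw against it (top crop: lid at (412,105), jaw at (457,105)). The robot is clear, and the bystanders are where they were.

```bash
python3 -c "
from plant import job,env
print(job.hand_in(), env.observe()['time'])"
```

```text
the job is handed in; nothing more can be done
the job is handed in; nothing more can be done
```

The jar is clamped upright against the V-shaped jaw, and I handed the job in after about 29.6 s of the 72 s allowed.

I lifted the jar by its loop off the twin hook, stood it on the clamp base between the jaws and let go. I then swung the wrench through four driving strokes with the fingers loosely either side of its grip, and backed off upward.

**Firm hold:** On the last stroke the wrench only clicked over. The drive force peaked at about 8.5 N twice, one tooth (15°) apart, and fell to near zero after each peak. The jaw and jar did not visibly move after the third stroke.

**Final pictures:** They showed the jar upright against the V with the sliding jaw on it and the gripper clear. The spice jars and the yellow look-alike were where they had been in the top view. The mug and the soup tin showed no sign of having moved in the side view.

**A disagreement:** My estimates of the clamp's position differed by about 3 to 5 mm, depending on whether I used the base corners, the V's apex or the wrench hub. That was well inside the 17 mm of space on each side of the jar. No check failed.

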